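# Pack two pipettes for calibration

## Task

Pack the two pipettes for calibration: lay each one flat in its colour-marked compartment of the blue case, blue in blue and yellow in yellow, nozzle the way the compartment is shaped - set them down, do not drop them. Then swing the lid shut and press its front edge down until the latch snaps in. Leave everything else where it is.

Things in the scene. Friction and masses are not known exactly. Their poses are not given: they have to be found in the camera images.
- case: (All sizes in mm.) Dark blue pipette case, fixed to the bench, 280 (x) x 192 (y), open top, rim 42 high, walls 4, inner floor 8 high. Origin: underside centre. Lid hinge along the +y long side, latch mid -y side, carrying handle on the +x end (to x=165). Two compartments along x, at y=-34 (blue) and y=+34 (yellow), between grey ribs with tops at z=30; a colour spot marks each one's handle end.
- case_blue_rest (a point): Where the blue pipette's origin (underside) belongs, on the inner floor: case x=0, y=-34, z=8. Axes of the case; the laid pipette's axes agree with them (nozzle to the case's +x, hook inwards). Ribs leave 34 for the 28 handle and 6 more than the shaft, 4 play at each end: it fits only this way round. A laid pipette's top is at z=36.
- case_yellow_rest (a point): Where the yellow pipette's origin (underside) belongs, on the inner floor: case x=0, y=+34, z=8. Axes of the case; the laid pipette is turned by pi about z from them (nozzle to the case's -x). Same play as the blue one. At each pipette's grip point a finger trough (pipette x -57..-12) is open down to the floor, 44 free beside the handle on the outer side and 42 on the inner.
- case_hinge (a point): Middle of the lid's hinge axis (which runs along the case's x): case y=+96, z=42.5. Axes of the case.
- case_lid (a joint): Lid angle, rad: 0 shut, 1.57 upright, at most 2.05 (leaning out to the case's +y). Shell 280 x 192 x 22 thick: shut, its top face is 22 above the hinge axis and it reaches 192 from the hinge to -y. Stiff friction hinge: stays at any angle, 2 to 4 N at the free edge swing it. Starts at 1.75 to 1.95.
- case_lid_edge (a point): Point on the lid's outer face, midway along it, 180 from the hinge, 12 from the free edge, over the latch when shut (then 64.5 above the case's underside). Turns with the lid: z is the outward normal of that face, -y points to the free edge.
- case_latch (a joint): Orange sprung latch bolt on the case's -y side, m: 0 fully out, 0.007 pushed back. Bevelled on top: below 0.075 rad the lid's steel strike pushes it back about 4.5 mm; it snaps out over the strike when the lid is within 0.01 rad of shut. Takes 5 to 10 N pressed down at case_lid_edge; the lid's weight is not enough.
- blue: Pipette, grey with bright blue cap and collar ring, 232 long, 90 g, lying on its flat side, dark window up. Origin: underside, midway between its ends; +x to the nozzle, z up. Handle: block x -94..+6, 28 wide, 28 high, flat sides. Finger hook on +y: x -93..-70, to y=35. Then collar 24 round (x 6..32), shaft 17 round, nozzle 9 round. Starts on the bench, nozzle within 0.35 rad of world +y.
- blue_grip (a point): Good place to grip the blue pipette across its handle: on its axis, 35 behind its middle (x=-35), 14 above its underside, near its balance point. Axes of the pipette.
- blue_tip (a point): Nozzle end of the blue pipette, on its axis (x=+116, 14 above its underside).
- blue_cap (a point): Cap end of the blue pipette, on its axis (x=-116, 14 above its underside).
- yellow: Pipette, grey with yellow cap and collar ring, 232 long, 90 g, lying on its flat side, dark window up. Origin: underside, midway between its ends; +x to the nozzle, z up. Handle: block x -94..+6, 28 wide, 28 high, flat sides. Finger hook on +y: x -93..-70, to y=35. Then collar 24 round (x 6..32), shaft 10 round, nozzle 9 round. Starts on the bench, nozzle within 0.35 rad of world +y.
- yellow_grip (a point): Good place to grip the yellow pipette across its handle: on its axis, 35 behind its middle (x=-35), 14 above its underside, near its balance point. Axes of the pipette.
- yellow_tip (a point): Nozzle end of the yellow pipette, on its axis (x=+116, 14 above its underside).
- yellow_cap (a point): Cap end of the yellow pipette, on its axis (x=-116, 14 above its underside).
- grease_pot: Small white pot with orange lid, 26 across, 18 high, in the case's pocket outside the blue pipette's shaft. Leave it. Origin under its centre, as for all below.
- cap_a: Loose yellow vial cap, 15 across, 11 high, between the pipettes and the case. Leave it.
- cap_b: Loose yellow vial cap, 15 across, 11 high, to the right of the pipettes. Leave it.
- vial: Standing cryovial with yellow cap, 14 across, 44 high, to the right of the pipettes. Leave it.
- marker: White marker pen with black cap, 135 long (its x), 16 thick, lying beyond the pipettes. Leave it.
- tip_box: Blue pipette-tip box with pale lid, 122 x 84 x 56 high, at the right. Leave it.

How it is judged:
By the outcome, as a careful person would: the job done as asked, in the order asked, and still so for the second after the job is handed in, with the robot touching nothing.
It also fails if it takes over 72 s, if anything falls off the work surface, if the arm or the gripper's body presses on something with over 40 N, if the wrist force passes 120 N, or if a joint passes its speed limit or range.

## Robot

A 7-joint arm with a two-finger parallel gripper is mounted at the origin on the work surface. World frame = base frame: x ahead of the robot, y to its left, z up, the work surface at z = 0. Lengths are in mm, angles in rad, forces in N, time in s.
With the tool pointing down it reaches from about 400 to 875 mm from the base axis. Payload 4.4 kg.
Tool frame: the origin (TCP) lies midway between the tips of the shut fingers; the grasp point (between the pads) lies 19 mm behind it; z points along the fingers, y is the line along which they close (so a half turn about z gives the same grasp; the last joint's range is limited). The gripper opens to 85 mm and grips with 20 to 120 N. Pads are 22 mm wide; open, the fingers measure 114 mm over their backs; the gripper's body (76 mm by 85 mm) begins 54 mm behind the grasp point. The pads swing forward as they close: fully open they stand 13 mm farther back than shut.
Start: joints at [1.283, 0.628, 0.038, 1.517, -0.027, 0.996, -0.02], TCP at [143.019, -634.085, 208.113] pointing down, gripper open.
Joint ranges: [-3.06, 3.06], [-0.37, 2.12], [-1.25, 1.32], [0.18, 2.47], [-1.1, 4.24], [0.23, 1.98], [-2.94, 2.94]. Speed limits (rad/s): [2.57, 2.57, 3.14, 3.14, 3.14, 3.14, 3.14].

## Interface

Orientations are given as [roll, pitch, yaw] about the fixed x, y, z axes, in that order (R = Rz(yaw) Ry(pitch) Rx(roll)).
In Python, from cell import read_state, get_image, finish_job gives the robot as it stands.
- The arm moves only by the tool send_rows, never from a script. Its argument "series" is a list of rows, each an object of numbers: "ax", "ay", "az": the turn, a rotation vector about the tool's x, y, z in rad; "dx", "dy", "dz": the shift along the tool's x, y, z in cm; "hand": the closure, from 0 (fully open) to 1 (shut). In form: [{"ax": .., "ay": .., "az": .., "dx": .., "dy": .., "dz": .., "hand": ..}, ...]. A call has 1 to 10 rows; each row is the pose to reach, as a shift and turn from the pose commanded when the call began, along the tool's axes at that moment; what a row does not reach only later rows make up. A row lasts 1/10 s, in which the tool goes at most 50 mm and 8.59 degrees, less where a joint would pass 70% of its speed; a pose out of reach is approached as far as the arm can. A call with a gripper value outside its range is refused whole. The fingers move at their own pace and stop on an object; the grip force is fixed at half the most. Time passes only in rows, so rows that repeat a pose let the fingers close. It gives the time, the measured TCP pose, the force, the opening and the grip force at its end, in the units of the state.
- read_state(): the state, without advancing time (a new reading comes with each control period).
- get_image(name): name is "side" or "top"; returns a dict with "pixels" (420x560x3 uint8, red, green, blue), "mtx" (3x3 intrinsics, pixels), "k1" (the pictures are not rectified: a ray, as slopes to the right and down, at radius r is drawn at 1 + k1 r^2 times it, then the intrinsics apply), "R" (3x3) and "t" (3): a world point X has camera coordinates R X + t. Camera axes: x right, y down, z forward; pixel columns grow to the right and rows downward; lengths in mm; the calibration is good to about 2 mm. A picture is of the moment at which its call begins. There is no depth.
- finish_job(): hands the job in; it is judged then, once.
The state is a dict: "clock": time; "qpos": joint angles; "qd": joint speeds; "tau": joint torques, N m; "eef_pos": TCP position; "tool_rot": TCP orientation; "force": force on the tool from outside, world axes, zero at the start; "torque": the same for the moment, N m; "width": finger opening in mm; "gripper_force": force on a finger pad.
Only numpy, scipy, OpenCV 4.12 (cv2) and the standard library are available. Lean on these libraries where they do the work, as an engineer would, in place of code of your own. Each camera call takes 0.05 s, during which the arm holds its last target. There are 200 camera calls.

## Working session

There is one attempt and no reset: what is moved stays moved. The work goes in short steps, Python scripts to look and compute and a tool call to move; the robot and the scene stay as the last step left them, time stands still between calls to the robot, and variables do not carry over. Pictures are saved under pics/ and viewed, at most 10 in all, crops included, and the job is handed in when it is done.

Besides the shell and the picture viewer there is one more tool, called after "Call:" as name(argument=value, ...) on one line, values as JSON. send_rows: Moves the arm, as the interface text tells. Its arguments: {"type":"object","properties":{"series":{"type":"array","items":{"type":"object","properties":{"ax":{"type":"number"},"ay":{"type":"number"},"az":{"type":"number"},"dx":{"type":"number"},"dy":{"type":"number"},"dz":{"type":"number"},"hand":{"type":"number"}}}}},"required":["series"]}

```bash
ls; mkdir -p pics; python3 - <<'E'
from cell import *
import cv2
s=read_state();print({k:s[k] for k in('clock','eef_pos','tool_rot','width','force')})
for n in('top','side'):
    i=get_image(n);cv2.imwrite(f'pics/{n}0.png',i['pixels'][:,:,::-1]);print(n,i['mtx'],i['k1'],i['R'],i['t'])
E
```

```text
pics
{'clock': 0.0, 'eef_pos': array([ 142.89321766, -633.41462227,  207.1765728 ]), 'tool_rot': array([-3.13967890e+00,  2.74258270e-05,  2.21847337e-01]), 'width': 85.40200031481073, 'force': array([-0.38932827, -0.28345533,  0.02542926])}
top [[396.15575932   0.         278.29065605]
 [  0.         396.15575932 208.24381708]
 [  0.           0.           1.        ]] -0.02496670330632335 [[ 7.85080609e-03 -9.99967682e-01  1.73171682e-03]
 [-9.90878480e-01 -8.01240435e-03 -1.34520035e-01]
 [ 1.34529562e-01 -6.59830224e-04 -9.90909361e-01]] [-122.0033474   569.21575529  933.64417353]
side [[533.27215409   0.         275.87593786]
 [  0.         533.27215409 203.70302036]
 [  0.           0.           1.        ]] -0.0977662872967006 [[-0.76930596 -0.63859507  0.01909641]
 [-0.41373096  0.47519397 -0.77654194]
 [ 0.48682135 -0.60529912 -0.6297761 ]] [342.13416701 343.37653208 952.21986212]
```

View pics/top0.png

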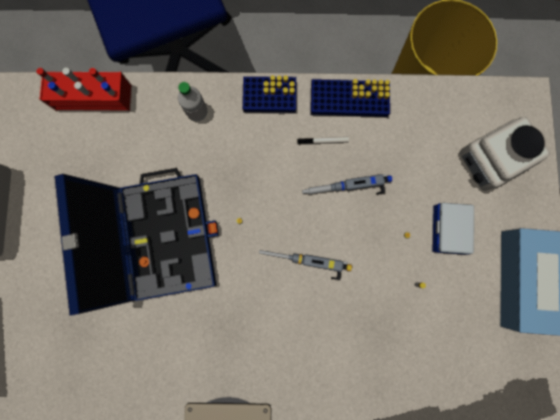

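View pics/side0.png

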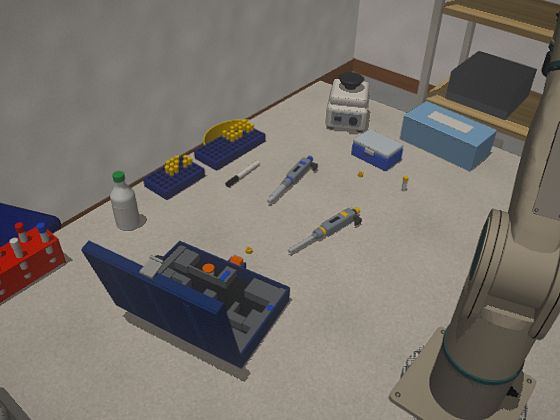

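The top view shows the case at px (55–220, 175–310), with its hinge left (+y) and handle up (+x). The blue pipette runs from about (305,191) to (392,179), and the yellow from (261,252) to (350,267). I'll enlarge these areas to measure.

```bash
cat > h.py <<'E'
import numpy as np, cv2
from cell import *
from scipy.spatial.transform import Rotation as Ro
def crop(i,u0,v0,u1,v1,k,name):
    c=cv2.resize(i['pixels'][v0:v1,u0:u1,::-1],None,fx=k,fy=k,interpolation=cv2.INTER_CUBIC);cv2.imwrite('pics/'+name,c)
def pix(i,X):
    p=np.atleast_2d(X)@i['R'].T+i['t'];s=p[:,:2]/p[:,2:];s=s*(1+i['k1']*(s**2).sum(1,keepdims=True))
    return s@i['mtx'][:2,:2].T+i['mtx'][:2,2]
def world(i,uv,z):
    d=(np.atleast_2d(uv)-i['mtx'][:2,2])/i['mtx'][0,0];s=d.copy()
    for _ in range(10): s=d/(1+i['k1']*(s**2).sum(1,keepdims=True))
    r=np.c_[s,np.ones(len(s))]@i['R'];c=-i['R'].T@i['t']
    return c+r*((np.reshape(z,(-1,1))-c[2])/r[:,2:])
def go(pos,rpy=None):
    "shift (cm) and turn in the tool's axes, from the measured pose"
    s=read_state();R=Ro.from_euler('xyz',s['tool_rot'])
    d=R.inv().apply(np.array(pos)-s['eef_pos'])/10
    a=(R.inv()*Ro.from_euler('xyz',rpy)).as_rotvec() if rpy is not None else 0
    print('clock',s['clock'],'d',np.round(d,2),'a',np.round(a,3))
E
python3 - <<'E'
from h import *
i=get_image('top')
crop(i,50,165,225,315,4,'case.png');crop(i,255,165,400,285,5,'pip.png')
E
```

```text
(no output)
```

View pics/case.png

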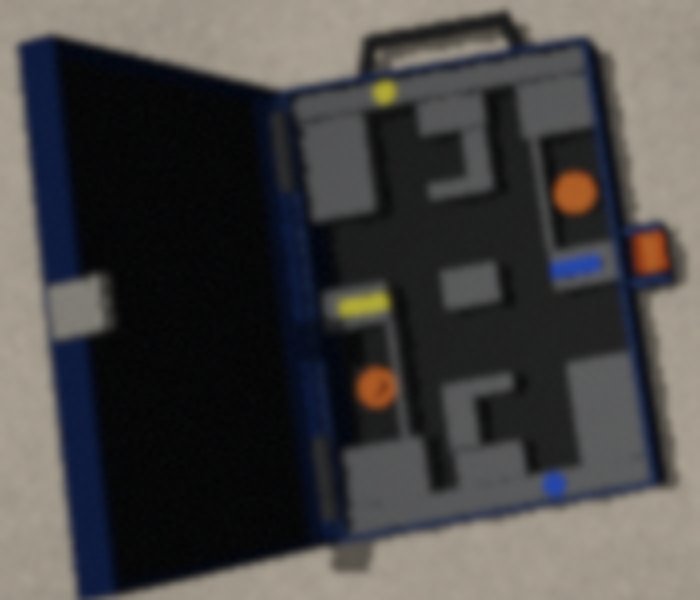

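View pics/pip.png

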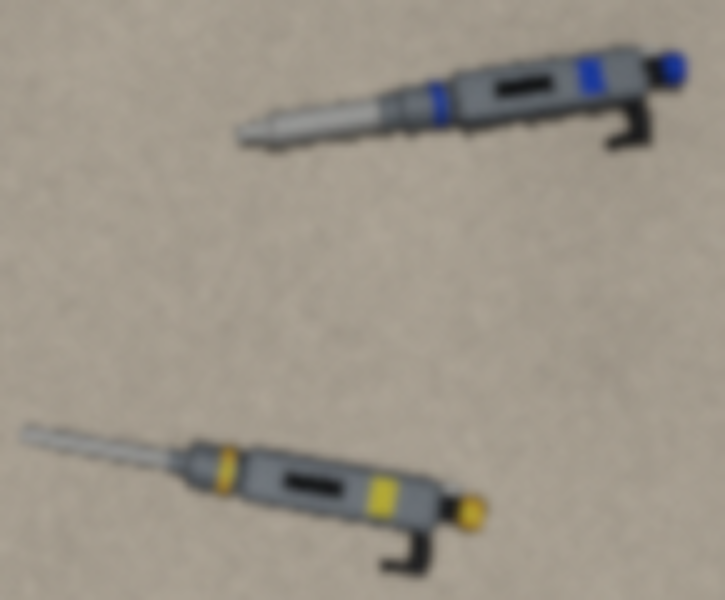

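```bash
python3 - <<'E'
from h import *
i=get_image('top')
f=lambda p,o,k:np.array(o)+(np.array(p)+.5)/k-.5
C=world(i,f([[590,42],[660,482],[330,543],[283,95]],(50,165),4),42);print('corners',C.round(1))
print('len',np.linalg.norm(C-np.roll(C,-1,0),axis=1))
d=C[0]-C[1];print('yaw',np.arctan2(d[1],d[0]), 'hinge yaw',np.arctan2(*(C[3]-C[2])[[1,0]]))
S=world(i,f([[385,92],[555,485]],(50,165),4),[30,30])
L=world(i,f([[650,252]],(50,165),4),30)
def loc(y,o,P): return Ro.from_euler('z',-y).apply(P-o)
y=np.arctan2(d[1],d[0]);ex=np.array([np.cos(y),np.sin(y),0]);ey=np.array([-ex[1],ex[0],0])
o=(C[0]+C[1])/2+96*ey;o[2]=0;print('case',o,y);print('spots,latch',loc(y,o,S),loc(y,o,L)); print(loc(y,o,C))
for n,p in(('blue',[[238,134],[687,68]]),('yellow',[[22,433],[487,514]])):
    P=world(i,f(p,(255,165),5),14);v=P[0]-P[1];print(n,P.round(1),np.linalg.norm(v),'yaw',np.arctan2(v[1],v[0]),'grip',(P.mean(0)-35*v/np.linalg.norm(v)).round(1))
E
```

```text
corners [[650.8  84.1  42. ]
 [383.4  33.   42. ]
 [345.6 228.7  42. ]
 [616.1 273.   42. ]]
len [272.27751481 199.32912026 274.09370299 192.096296  ]
yaw 0.18899163589658874 hinge yaw 0.162583444413053
case [499.06753814 152.83038528   0.        ] 0.18899163589658874
spots,latch [[ 130.89685163   37.11574805   30.        ]
 [-126.90663772  -31.25821932   30.        ]] [[   2.14964781 -110.23348924   30.        ]]
[[ 136.1387574   -96.           42.        ]
 [-136.1387574   -96.           42.        ]
 [-136.4807798   103.32882683   42.        ]
 [ 137.51735328   96.09134913   42.        ]]
blue [[ 617.  -177.7   14. ]
 [ 653.2 -406.8   14. ]] 231.96052388189182 yaw 1.7271737948647665 grip [ 640.5 -326.8   14. ]
yellow [[ 465.6  -70.5   14. ]
 [ 427.5 -300.8   14. ]] 233.42538639541232 yaw 1.406816850719119 grip [ 440.8 -220.1   14. ]
```

```bash
python3 - <<'E'
from h import *
y=.187;o=np.array([499.1,152.8,0])+2.9*np.array([-np.sin(y),np.cos(y),0])+1.5*np.array([np.cos(y),np.sin(y),0]);print(o)
W=lambda P:Ro.from_euler('z',y).apply(np.array(P,float))+o
rect=lambda a,b,z:[[a,b,z],[-a,b,z],[-a,-b,z],[a,-b,z],[a,b,z]]
T=np.array
curves=[(rect(140,96,42),(0,255,0)),(rect(136,92,42),(0,255,255)),(rect(140,96,0),(255,0,255)),([[-110,-34,8],[110,-34,8]],(255,255,255)),([[-110,34,8],[110,34,8]],(255,255,255)),([[-130,-34,30],[-118,-34,30]],(0,0,255)),([[118,34,30],[130,34,30]],(0,0,255))]
out=[]
for n,(u0,v0,u1,v1,k) in(('top',(115,165,225,315,4)),('side',(120,225,300,385,2))):
    i=get_image(n);c=cv2.resize(i['pixels'][v0:v1,u0:u1,::-1],None,fx=k,fy=k,interpolation=cv2.INTER_CUBIC)
    for P,col in curves:
        q=(pix(i,W(P))-[u0,v0]+.5)*k-.5
        cv2.polylines(c,[np.round(q).astype(np.int32)],False,col,1)
    out.append(c)
out[1]=cv2.copyMakeBorder(out[1],0,600-out[1].shape[0],0,0,0)
cv2.imwrite('pics/ov.png',np.hstack(out))
E
```

```text
[500.03470468 155.92831059   0.        ]
```

View pics/ov.png

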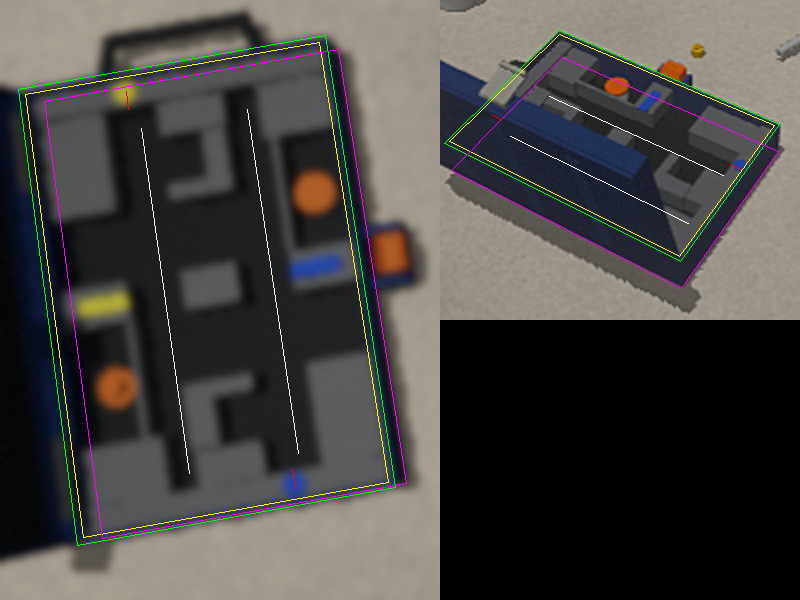

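The outline fits in both views to 1–2 mm: blue spot at (294,485), yellow at (125,93), and the near rim corner matches in the side view. The pipette lengths come out at 232 and 233. Next is the approach to blue.

```bash
python3 -c "
from h import *
go([640.5,-326.8,140],[np.pi,0,1.727])"
```

```text
clock 0.3 d [ 55.29 -19.     6.79] a [-1.000e-03 -1.000e-03 -1.505e+00]
```

Call:
send_rows(series=[{"dx":5,"dy":-1.7,"dz":0.6,"az":-0.13,"hand":0.2},{"dx":10,"dy":-3.4,"dz":1.2,"az":-0.27,"hand":0.2},{"dx":15,"dy":-5.1,"dz":1.8,"az":-0.41,"hand":0.2},{"dx":20,"dy":-6.8,"dz":2.4,"az":-0.55,"hand":0.2},{"dx":25,"dy":-8.5,"dz":3,"az":-0.69,"hand":0.2},{"dx":30,"dy":-10.2,"dz":3.6,"az":-0.83,"hand":0.2},{"dx":35,"dy":-11.9,"dz":4.2,"az":-0.97,"hand":0.2},{"dx":40,"dy":-13.6,"dz":4.8,"az":-1.1,"hand":0.2},{"dx":45,"dy":-15.3,"dz":5.4,"az":-1.24,"hand":0.2},{"dx":50,"dy":-17,"dz":6,"az":-1.38,"hand":0.2}])

```text
invalid input at $.series[0]: expected keys ax, ay, az, dx, dy, dz, hand
```

```bash
python3 -c "
from h import *
go([640.5,-326.8,60],[np.pi,0,1.727])"
```

```text
clock 0.3 d [ 55.29 -19.    14.79] a [-1.000e-03 -1.000e-03 -1.505e+00]
```

Call:
send_rows(series=[{"ax":0,"ay":0,"az":-0.75,"dx":27.6,"dy":-9.5,"dz":3.4,"hand":0.2},{"ax":0,"ay":0,"az":-0.75,"dx":27.6,"dy":-9.5,"dz":3.4,"hand":0.2},{"ax":0,"ay":0,"az":-0.75,"dx":27.6,"dy":-9.5,"dz":3.4,"hand":0.2},{"ax":0,"ay":0,"az":-0.75,"dx":27.6,"dy":-9.5,"dz":3.4,"hand":0.2},{"ax":0,"ay":0,"az":-0.75,"dx":27.6,"dy":-9.5,"dz":3.4,"hand":0.2},{"ax":0,"ay":0,"az":-1.505,"dx":55.3,"dy":-19,"dz":6.8,"hand":0.2},{"ax":0,"ay":0,"az":-1.505,"dx":55.3,"dy":-19,"dz":6.8,"hand":0.2},{"ax":0,"ay":0,"az":-1.505,"dx":55.3,"dy":-19,"dz":6.8,"hand":0.2},{"ax":0,"ay":0,"az":-1.505,"dx":55.3,"dy":-19,"dz":6.8,"hand":0.2},{"ax":0,"ay":0,"az":-1.505,"dx":55.3,"dy":-19,"dz":6.8,"hand":0.2}])

```text
clock: 1.3
eef_pos: [567.2, -372.3, 150.2]
tool_rot: [3.142, 0.0, 1.728]
force: [0.7, -1.1, 0.5]
width: 68.3
gripper_force: 0.0
```

```bash
python3 -c "
from h import *
s=read_state();print(s['eef_pos'],s['tool_rot'],s['qpos'],s['width'])
go([640.5,-326.8,40],[np.pi,0,1.727])"
```

```text
[ 567.18077536 -372.30204113  150.21635249] [3.14157341e+00 3.84348225e-04 1.72759245e+00] [ 0.73345116  0.74964166 -0.34929671  1.48016384  0.28851575  0.96244966
  0.46174784] 68.3234153165782
clock 1.3 d [ 3.35  7.95 11.02] a [0.    0.    0.001]
```

Call:
send_rows(series=[{"ax":0,"ay":0,"az":0,"dx":3.3,"dy":8,"dz":4,"hand":0.2},{"ax":0,"ay":0,"az":0,"dx":3.3,"dy":8,"dz":8,"hand":0.2},{"ax":0,"ay":0,"az":0,"dx":3.3,"dy":8,"dz":10,"hand":0.2},{"ax":0,"ay":0,"az":0,"dx":3.3,"dy":8,"dz":10,"hand":0.2},{"ax":0,"ay":0,"az":0,"dx":3.3,"dy":8,"dz":10,"hand":0.2},{"ax":0,"ay":0,"az":0,"dx":3.3,"dy":8,"dz":10,"hand":0.2}])

```text
clock: 1.9
eef_pos: [640.2, -331.1, 52.8]
tool_rot: [3.139, 0.003, 1.72]
force: [0.6, -0.6, 0.4]
width: 68.3
gripper_force: 0.0
```

```bash
python3 - <<'E'
from h import *
go([640.5,-326.8,3],[np.pi,0,1.727])
a=get_image('top');b=get_image('side')
crop(a,290,160,410,260,3,'a.png');crop(b,240,100,380,230,3,'b.png')
A=cv2.imread('pics/a.png');B=cv2.imread('pics/b.png')
A=cv2.copyMakeBorder(A,0,B.shape[0]-A.shape[0],0,0,0);cv2.imwrite('pics/g1.png',np.hstack([A,B]))
E
```

```text
clock 1.9 d [0.43 0.08 4.98] a [ 0.002  0.003 -0.007]
```

View pics/g1.png

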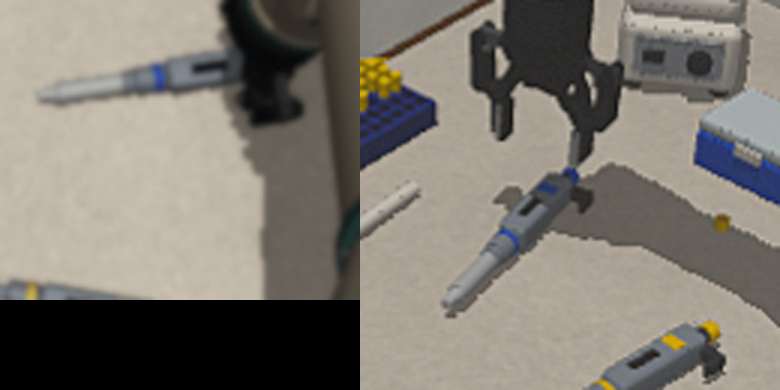

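The side view shows the fingers straddling the blue handle, with finger tips at (500,130) and (580,155). I'll descend and close.

Call:
send_rows(series=[{"ax":0,"ay":0,"az":-0.005,"dx":0.3,"dy":0.1,"dz":2.5,"hand":0.2},{"ax":0,"ay":0,"az":-0.005,"dx":0.3,"dy":0.1,"dz":4.5,"hand":0.2},{"ax":0,"ay":0,"az":-0.005,"dx":0.3,"dy":0.1,"dz":4.9,"hand":0.2},{"ax":0,"ay":0,"az":-0.005,"dx":0.3,"dy":0.1,"dz":4.9,"hand":0.3},{"ax":0,"ay":0,"az":-0.005,"dx":0.3,"dy":0.1,"dz":4.9,"hand":0.5},{"ax":0,"ay":0,"az":-0.005,"dx":0.3,"dy":0.1,"dz":4.9,"hand":0.8},{"ax":0,"ay":0,"az":-0.005,"dx":0.3,"dy":0.1,"dz":4.9,"hand":0.8},{"ax":0,"ay":0,"az":-0.005,"dx":0.3,"dy":0.1,"dz":4.9,"hand":0.8},{"ax":0,"ay":0,"az":-0.005,"dx":0.3,"dy":0.1,"dz":4.9,"hand":0.8}])

```text
clock: 2.9
eef_pos: [641.5, -326.2, 3.3]
tool_rot: [3.139, 0.002, 1.727]
force: [-0.3, -0.4, 5.1]
width: 23.8
gripper_force: 58.6
```

Call:
send_rows(series=[{"ax":0,"ay":0,"az":0,"dx":0,"dy":0,"dz":-1.5,"hand":0.8},{"ax":0,"ay":0,"az":0,"dx":0,"dy":0,"dz":-5,"hand":0.8},{"ax":0,"ay":0,"az":0,"dx":0,"dy":0,"dz":-9,"hand":0.8},{"ax":0,"ay":0,"az":0.1,"dx":0,"dy":0,"dz":-12,"hand":0.8},{"ax":0,"ay":0,"az":0.22,"dx":0,"dy":0,"dz":-12,"hand":0.8},{"ax":0,"ay":0,"az":0.34,"dx":0,"dy":0,"dz":-12,"hand":0.8},{"ax":0,"ay":0,"az":0.46,"dx":0,"dy":0,"dz":-12,"hand":0.8},{"ax":0,"ay":0,"az":0.58,"dx":0,"dy":0,"dz":-12,"hand":0.8},{"ax":0,"ay":0,"az":0.7,"dx":0,"dy":0,"dz":-12,"hand":0.8},{"ax":0,"ay":0,"az":0.82,"dx":0,"dy":0,"dz":-12,"hand":0.8}])

```text
clock: 3.9
eef_pos: [640.4, -325.3, 122.3]
tool_rot: [3.141, -0.001, 0.902]
force: [-0.5, 0.9, -1.0]
width: 24.2
gripper_force: 59.0
```

```bash
python3 -c "
from h import *
s=read_state();print(s['eef_pos'],s['tool_rot'],s['width'],s['force'])
go([471.9,115.6,110],[np.pi,0,.187])"
```

```text
[ 640.44221587 -325.2920976   122.3466124 ] [ 3.14122373e+00 -5.88430824e-04  9.02022125e-01] 24.187795039909183 [-0.47923178  0.91078015 -0.95095834]
clock 3.9 d [ 24.14 -40.56   1.23] a [ 0.    -0.001  0.715]
```

Call:
send_rows(series=[{"ax":0,"ay":0,"az":0.12,"dx":2.2,"dy":-3.7,"dz":0,"hand":0.8},{"ax":0,"ay":0,"az":0.24,"dx":4.4,"dy":-7.4,"dz":0,"hand":0.8},{"ax":0,"ay":0,"az":0.36,"dx":6.6,"dy":-11.1,"dz":0,"hand":0.8},{"ax":0,"ay":0,"az":0.48,"dx":9,"dy":-15,"dz":0,"hand":0.8},{"ax":0,"ay":0,"az":0.6,"dx":11.4,"dy":-19,"dz":0,"hand":0.8},{"ax":0,"ay":0,"az":0.715,"dx":13.8,"dy":-23,"dz":0,"hand":0.8},{"ax":0,"ay":0,"az":0.715,"dx":16.2,"dy":-27,"dz":0,"hand":0.8},{"ax":0,"ay":0,"az":0.715,"dx":18.6,"dy":-31,"dz":0,"hand":0.8},{"ax":0,"ay":0,"az":0.715,"dx":21,"dy":-35,"dz":0,"hand":0.8},{"ax":0,"ay":0,"az":0.715,"dx":23,"dy":-38.5,"dz":0,"hand":0.8}])

```text
clock: 4.9
eef_pos: [478.1, 95.8, 122.3]
tool_rot: [-3.14, -0.001, 0.194]
force: [0.1, 0.2, -0.4]
width: 23.9
gripper_force: 59.1
```

```bash
python3 -c "
from h import *
go([471.9,115.6,70],[np.pi,0,.187])"
```

```text
clock 4.9 d [-0.23 -2.05  5.23] a [-0.002 -0.001  0.007]
```

Call:
send_rows(series=[{"ax":0,"ay":0,"az":0.003,"dx":-0.1,"dy":-1,"dz":2,"hand":0.8},{"ax":0,"ay":0,"az":0.003,"dx":-0.1,"dy":-1.7,"dz":4,"hand":0.8},{"ax":0,"ay":0,"az":0.003,"dx":-0.1,"dy":-1.7,"dz":5.2,"hand":0.8},{"ax":0,"ay":0,"az":0.003,"dx":-0.1,"dy":-1.7,"dz":5.2,"hand":0.8},{"ax":0,"ay":0,"az":0.003,"dx":-0.1,"dy":-1.7,"dz":5.2,"hand":0.8}])

```text
clock: 5.4
eef_pos: [475.2, 108.6, 69.8]
tool_rot: [3.141, -0.0, 0.187]
force: [-0.4, -1.0, -1.9]
width: 23.5
gripper_force: 59.1
```

```bash
python3 - <<'E'
from h import *
go([471.9,115.6,11],[np.pi,0,.187])
s=read_state();print(s['eef_pos'],s['tool_rot'])
a=get_image('top');b=get_image('side')
crop(a,115,165,225,315,4,'a.png');crop(b,140,215,300,365,2.25,'b.png')
A=cv2.imread('pics/a.png');B=cv2.imread('pics/b.png')
B=cv2.copyMakeBorder(B,0,A.shape[0]-B.shape[0],0,0,0);cv2.imwrite('pics/p1.png',np.hstack([A,B]))
E
```

```text
clock 5.4 d [-0.2  -0.75  5.88] a [ 0. -0.  0.]
[475.20198316 108.58796677  69.79988889] [ 3.14139566e+00 -4.47752669e-04  1.87449425e-01]
```

View pics/p1.png

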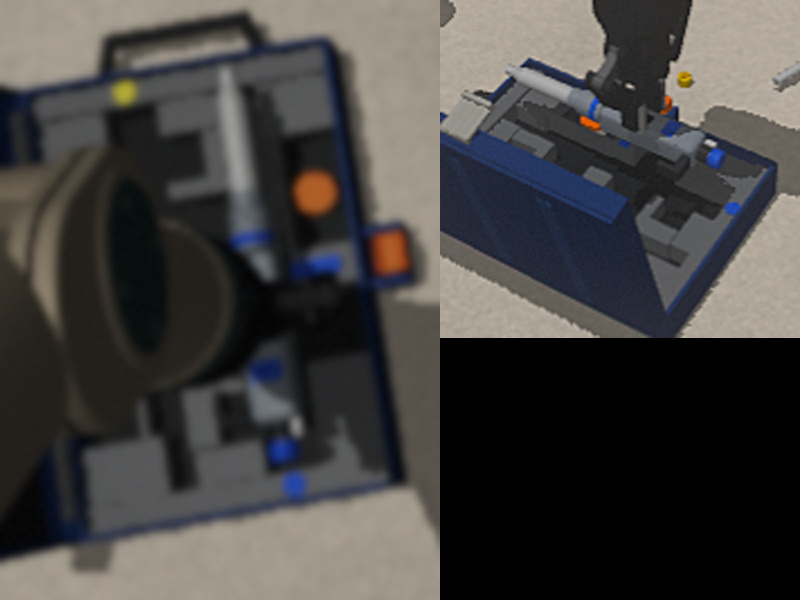

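```bash
python3 - <<'E'
from h import *
i=get_image('top')
f=lambda p:np.array([115,165])+(np.array(p)+.5)/4-.5
P=world(i,f([[224,67],[285,462]]),81);v=P[0]-P[1];print(P,np.linalg.norm(v),np.arctan2(v[1],v[0]))
y=.187;o=np.array([500,155.5,0]);print('origin in case',Ro.from_euler('z',-y).apply(P.mean(0)-o))
s=read_state();print(s['eef_pos'],'grip in case (want -35,-34)',Ro.from_euler('z',-y).apply(s['eef_pos']-o))
b=get_image('side')
crop(b,160,230,270,310,7,'z.png')
E
```

```text
[[626.6432073  138.37803873  81.        ]
 [396.32054408  93.21664339  81.        ]] 234.7085018113975 0.19362236424111032
origin in case [  3.90050298 -41.14511724  81.        ]
[475.55862575 108.82567988  70.18398472] grip in case (want -35,-34) [-32.69259084 -41.31667265  70.18398472]
```

View pics/z.png

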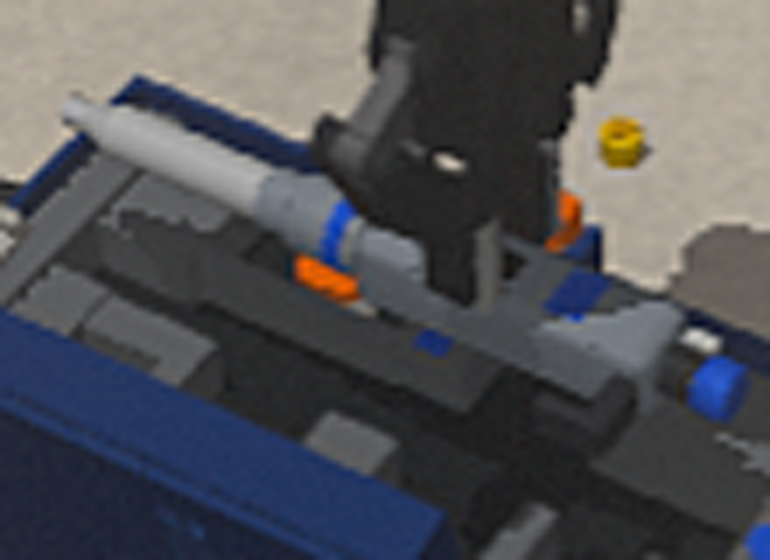

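The side crop shows the pipette level, with its hook at (590,400) horizontal and pointing inwards, and the cap at (720,390). The remaining offset is −3 mm in case x and +7 mm in case y.

Call:
send_rows(series=[{"ax":0,"ay":0,"az":0.003,"dx":-0.3,"dy":-0.5,"dz":0,"hand":0.8},{"ax":0,"ay":0,"az":0.003,"dx":-0.3,"dy":-0.72,"dz":1,"hand":0.8},{"ax":0,"ay":0,"az":0.003,"dx":-0.3,"dy":-0.72,"dz":2.2,"hand":0.8},{"ax":0,"ay":0,"az":0.003,"dx":-0.3,"dy":-0.72,"dz":3,"hand":0.8},{"ax":0,"ay":0,"az":0.003,"dx":-0.3,"dy":-0.72,"dz":3.2,"hand":0.8},{"ax":0,"ay":0,"az":0.003,"dx":-0.3,"dy":-0.72,"dz":3.2,"hand":0.8}])

```text
clock: 6.2
eef_pos: [470.0, 115.6, 36.6]
tool_rot: [3.141, 0.001, 0.186]
force: [-1.2, -0.6, -1.0]
width: 24.0
gripper_force: 59.1
```

```bash
cat >> h.py <<'E'
def incase():
    s=read_state();print('clock',s['clock'],'tcp in case',Ro.from_euler('z',-.187).apply(s['eef_pos']-[500,155.5,0]).round(1),s['tool_rot'].round(3),s['force'].round(1),s['width'])
E
python3 -c "
from h import *
incase()"
```

```text
clock 6.2 tcp in case [-36.9 -33.6  36.6] [3.141e+00 1.000e-03 1.860e-01] [-1.2 -0.6 -1. ] 23.991415807496505
```

Call:
send_rows(series=[{"ax":0,"ay":0,"az":0,"dx":0.05,"dy":0,"dz":0.6,"hand":0.8},{"ax":0,"ay":0,"az":0,"dx":0.05,"dy":0,"dz":1.2,"hand":0.8},{"ax":0,"ay":0,"az":0,"dx":0.05,"dy":0,"dz":1.7,"hand":0.8},{"ax":0,"ay":0,"az":0,"dx":0.05,"dy":0,"dz":2.1,"hand":0.8},{"ax":0,"ay":0,"az":0,"dx":0.05,"dy":0,"dz":2.3,"hand":0.8},{"ax":0,"ay":0,"az":0,"dx":0.05,"dy":0,"dz":2.4,"hand":0.8},{"ax":0,"ay":0,"az":0,"dx":0.05,"dy":0,"dz":2.4,"hand":0.8}])

```text
clock: 6.9
eef_pos: [470.9, 116.0, 13.3]
tool_rot: [-3.142, 0.0, 0.186]
force: [0.1, -0.3, -0.4]
width: 23.7
gripper_force: 59.1
```

```bash
python3 -c "
from h import *
incase()"
```

```text
clock 6.9 tcp in case [-36.  -33.4  13.3] [-3.142  0.     0.186] [ 0.1 -0.3 -0.4] 23.662241606967324
```

Call:
send_rows(series=[{"ax":0,"ay":0,"az":0,"dx":0,"dy":0,"dz":0.1,"hand":0.8},{"ax":0,"ay":0,"az":0,"dx":0,"dy":0,"dz":0.17,"hand":0.8},{"ax":0,"ay":0,"az":0,"dx":0,"dy":0,"dz":0.17,"hand":0.8},{"ax":0,"ay":0,"az":0,"dx":0,"dy":0,"dz":0.17,"hand":0.8}])

```text
clock: 7.3
eef_pos: [470.9, 116.0, 11.7]
tool_rot: [-3.142, -0.0, 0.186]
force: [-1.1, 0.1, -0.3]
width: 23.6
gripper_force: 59.1
```

Call:
send_rows(series=[{"ax":0,"ay":0,"az":0,"dx":0,"dy":0,"dz":0.06,"hand":0.8},{"ax":0,"ay":0,"az":0,"dx":0,"dy":0,"dz":0.06,"hand":0.8},{"ax":0,"ay":0,"az":0,"dx":0,"dy":0,"dz":0.06,"hand":0.7},{"ax":0,"ay":0,"az":0,"dx":0,"dy":0,"dz":0.06,"hand":0.6},{"ax":0,"ay":0,"az":0,"dx":0,"dy":0,"dz":0.06,"hand":0.5},{"ax":0,"ay":0,"az":0,"dx":0,"dy":0,"dz":0.06,"hand":0.45},{"ax":0,"ay":0,"az":0,"dx":0,"dy":0,"dz":0.06,"hand":0.45}])

```text
clock: 8.0
eef_pos: [470.9, 116.0, 11.0]
tool_rot: [-3.142, -0.0, 0.186]
force: [-0.9, 0.3, 0.2]
width: 47.0
gripper_force: 0.0
```

Call:
send_rows(series=[{"ax":0,"ay":0,"az":0,"dx":0,"dy":0,"dz":-1,"hand":0.45},{"ax":0,"ay":0,"az":0,"dx":0,"dy":0,"dz":-3,"hand":0.45},{"ax":0,"ay":0,"az":0,"dx":0,"dy":0,"dz":-7,"hand":0.45},{"ax":0,"ay":0,"az":0,"dx":0,"dy":0,"dz":-11,"hand":0.45},{"ax":0,"ay":0,"az":0,"dx":0,"dy":0,"dz":-13,"hand":0.3},{"ax":0,"ay":0,"az":0,"dx":0,"dy":0,"dz":-13,"hand":0.2},{"ax":0,"ay":0,"az":0,"dx":0,"dy":0,"dz":-13,"hand":0.2}])

```text
clock: 8.7
eef_pos: [470.8, 116.1, 141.6]
tool_rot: [-3.141, -0.001, 0.186]
force: [-0.3, -0.7, -0.7]
width: 68.2
gripper_force: 0.0
```

```bash
python3 -c "
from h import *
go([440.8,-220.1,100],[np.pi,0,1.407])"
```

```text
clock 8.7 d [-9.17 32.49  4.14] a [ 0.000e+00 -1.000e-03 -1.221e+00]
```

Call:
send_rows(series=[{"ax":0,"ay":0,"az":-0.14,"dx":-1,"dy":3.6,"dz":0,"hand":0.2},{"ax":0,"ay":0,"az":-0.28,"dx":-2,"dy":7.2,"dz":0,"hand":0.2},{"ax":0,"ay":0,"az":-0.42,"dx":-3,"dy":10.8,"dz":0,"hand":0.2},{"ax":0,"ay":0,"az":-0.56,"dx":-4,"dy":14.4,"dz":0,"hand":0.2},{"ax":0,"ay":0,"az":-0.7,"dx":-5,"dy":18,"dz":1,"hand":0.2},{"ax":0,"ay":0,"az":-0.84,"dx":-6.2,"dy":22,"dz":2,"hand":0.2},{"ax":0,"ay":0,"az":-0.98,"dx":-7.4,"dy":26,"dz":3,"hand":0.2},{"ax":0,"ay":0,"az":-1.12,"dx":-8.5,"dy":30,"dz":4,"hand":0.2},{"ax":0,"ay":0,"az":-1.22,"dx":-9.2,"dy":32.5,"dz":5,"hand":0.2},{"ax":0,"ay":0,"az":-1.22,"dx":-9.2,"dy":32.5,"dz":6,"hand":0.2}])

```text
clock: 9.7
eef_pos: [438.2, -224.9, 79.1]
tool_rot: [-3.139, 0.001, 1.399]
force: [0.2, 0.6, 0.2]
width: 68.4
gripper_force: 0.0
```

Call:
send_rows(series=[{"ax":0,"ay":0,"az":0,"dx":0,"dy":0,"dz":1.5,"hand":0.2},{"ax":0,"ay":0,"az":0,"dx":0,"dy":0,"dz":2.5,"hand":0.2},{"ax":0,"ay":0,"az":0,"dx":0,"dy":0,"dz":2.5,"hand":0.2},{"ax":0,"ay":0,"az":0,"dx":0,"dy":0,"dz":2.5,"hand":0.2},{"ax":0,"ay":0,"az":0,"dx":0,"dy":0,"dz":2.5,"hand":0.2}])

```text
clock: 10.2
eef_pos: [441.0, -220.0, 56.4]
tool_rot: [3.141, 0.0, 1.407]
force: [-0.3, 1.3, 0.1]
width: 68.2
gripper_force: 0.0
```

```bash
python3 - <<'E'
from h import *
go([440.8,-220.1,3],[np.pi,0,1.407])
a=get_image('top');b=get_image('side')
crop(a,115,165,225,315,4,'a.png');crop(b,260,180,380,260,3,'b.png')
A=cv2.imread('pics/a.png');B=cv2.imread('pics/b.png')
crop(b,140,215,300,365,2.25,'c.png');B2=cv2.imread('pics/c.png')
B=np.vstack([B,B2]);A=A[:B.shape[0]];B=cv2.copyMakeBorder(B,0,A.shape[0]-B.shape[0],0,0,0);cv2.imwrite('pics/p2.png',np.hstack([A,B]))
E
```

```text
clock 10.2 d [-0.01 -0.02  5.34] a [ 0.001  0.    -0.   ]
```

View pics/p2.png

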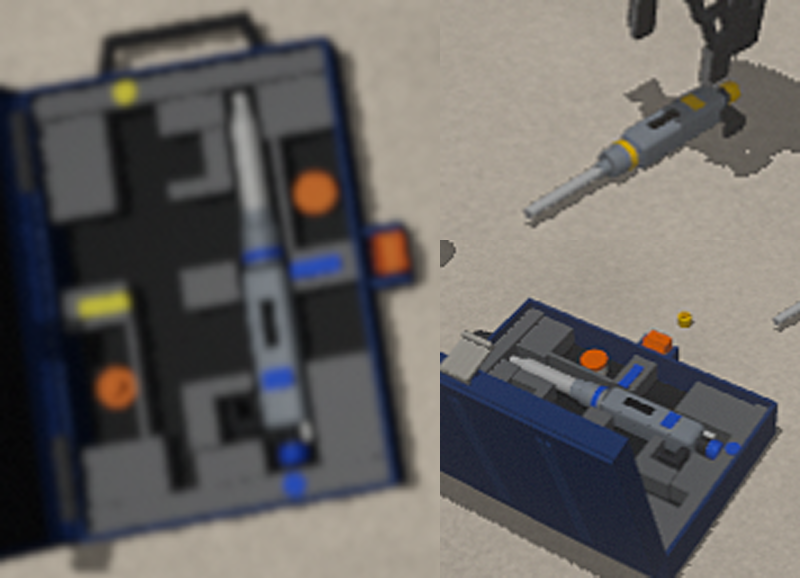

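Blue lies in its compartment, with its tip at (238,92), cap at (292,455) and hook in its notch. Now grip yellow.

Call:
send_rows(series=[{"ax":0,"ay":0,"az":0,"dx":0,"dy":0,"dz":2.5,"hand":0.2},{"ax":0,"ay":0,"az":0,"dx":0,"dy":0,"dz":4.7,"hand":0.2},{"ax":0,"ay":0,"az":0,"dx":0,"dy":0,"dz":5.3,"hand":0.2},{"ax":0,"ay":0,"az":0,"dx":0,"dy":0,"dz":5.3,"hand":0.3},{"ax":0,"ay":0,"az":0,"dx":0,"dy":0,"dz":5.3,"hand":0.5},{"ax":0,"ay":0,"az":0,"dx":0,"dy":0,"dz":5.3,"hand":0.8},{"ax":0,"ay":0,"az":0,"dx":0,"dy":0,"dz":5.3,"hand":0.8},{"ax":0,"ay":0,"az":0,"dx":0,"dy":0,"dz":5.3,"hand":0.8},{"ax":0,"ay":0,"az":0,"dx":0,"dy":0,"dz":5.3,"hand":0.8}])

```text
clock: 11.2
eef_pos: [442.4, -221.0, 6.7]
tool_rot: [3.136, 0.002, 1.406]
force: [-4.3, 2.3, 30.9]
width: 17.3
gripper_force: 14.1
```

```bash
python3 - <<'E'
from h import *
a=get_image('top');b=get_image('side')
crop(a,250,220,370,300,3,'a.png');crop(b,270,160,390,270,5,'b.png')
A=cv2.imread('pics/a.png')[:, :200];A=np.rot90(cv2.imread('pics/a.png')).copy();B=cv2.imread('pics/b.png')
H=max(len(A),len(B));p=lambda X:cv2.copyMakeBorder(X,0,H-len(X),0,0,0)
M=np.hstack([p(B)[:, :560],p(A)]);print(M.shape);cv2.imwrite('pics/g2.png',M)
E
```

```text
(550, 800, 3)
```

View pics/g2.png

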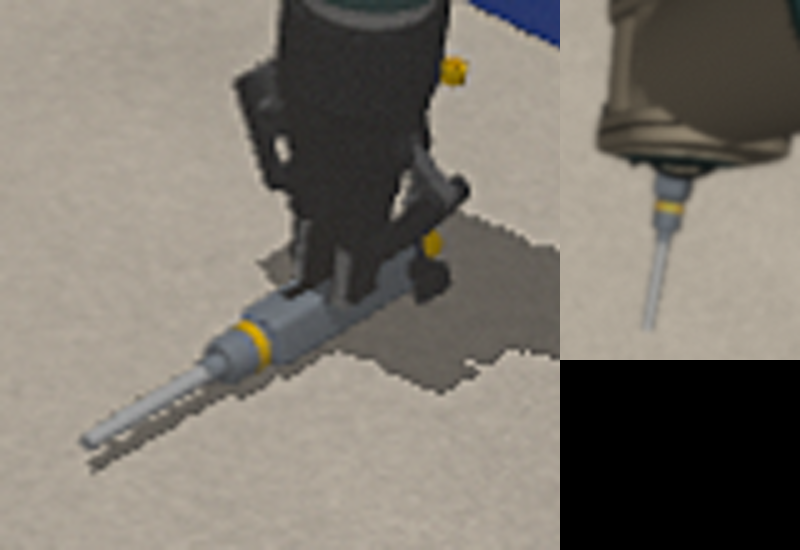

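```bash
python3 - <<'E'
from h import *
from scipy.optimize import least_squares
a=get_image('top');b=get_image('side')
def tri(ua,ub):
    r=least_squares(lambda X:np.r_[pix(a,X)[0]-ua,pix(b,X)[0]-ub],[465,-70,14]);return r.x,r.fun
print('tip',*tri([260,249],[286.6,247.6]))
# predicted pixels
for n,X in(('tip',[465.6,-70.5,14]),('cap',[427.5,-300.8,14])): print(n,pix(a,X),pix(b,X))
# yellow cap and collar in the side view
hsv=cv2.cvtColor(b['pixels'],cv2.COLOR_RGB2HSV);m=cv2.inRange(hsv,(20,140,90),(32,255,255))
n,l,st,c=cv2.connectedComponentsWithStats(m)
for k in range(1,n):
    if st[k,4]>4 and 260<c[k][0]<420 and 190<c[k][1]<290: print('yellow blob',c[k],st[k])
s=read_state();print(s['eef_pos'],s['force'],s['torque'],s['width'],s['gripper_force'])
E
```

```text
tip [471.98520646 -72.29844928  17.45053881] [-0.289052   -0.43444029  0.47801798  0.05658965]
tip [[259.01254053 251.19058017]] [[288.7202843  250.43899299]]
cap [[352.01463371 267.38817526]] [[357.90372101 208.76825047]]
yellow blob [356.  208.5] [355 206   3   6  14]
yellow blob [320.95652174 227.86956522] [317 224   7  10  23]
[ 442.20881268 -220.98922059    6.61101332] [-5.19030364  2.85060584 30.50678563] [0.534008   0.68537446 0.04395378] 16.866085365189846 14.199177911505103
```

The fingers closed to 17 mm with 31 N upward, so this grip is wrong. I'll unload it a little and read the state.

Call:
send_rows(series=[{"ax":0,"ay":0,"az":0,"dx":0,"dy":0,"dz":-0.2,"hand":0.75},{"ax":0,"ay":0,"az":0,"dx":0,"dy":0,"dz":-0.4,"hand":0.72},{"ax":0,"ay":0,"az":0,"dx":0,"dy":0,"dz":-0.4,"hand":0.72}])

```text
clock: 11.7
eef_pos: [441.0, -220.7, 7.7]
tool_rot: [3.14, 0.0, 1.406]
force: [0.6, -0.2, -0.2]
width: 23.9
gripper_force: 0.0
```

Call:
send_rows(series=[{"ax":0,"ay":0,"az":0,"dx":0,"dy":0,"dz":0,"hand":0.5},{"ax":0,"ay":0,"az":0,"dx":0,"dy":0,"dz":0,"hand":0.2},{"ax":0,"ay":0,"az":0,"dx":0,"dy":0,"dz":0,"hand":0.2},{"ax":0,"ay":0,"az":0,"dx":0,"dy":0,"dz":0,"hand":0.2},{"ax":0,"ay":0,"az":0,"dx":0,"dy":0,"dz":-3,"hand":0.2},{"ax":0,"ay":0,"az":0,"dx":0,"dy":0,"dz":-7,"hand":0.2},{"ax":0,"ay":0,"az":0,"dx":0,"dy":15,"dz":-12,"hand":0.2},{"ax":0,"ay":0,"az":0,"dx":0,"dy":15,"dz":-12,"hand":0.2},{"ax":0,"ay":0,"az":0,"dx":0,"dy":15,"dz":-12,"hand":0.2},{"ax":0,"ay":0,"az":0,"dx":0,"dy":15,"dz":-12,"hand":0.2}])

```text
clock: 12.7
eef_pos: [595.9, -245.4, 129.5]
tool_rot: [3.131, -0.0, 1.407]
force: [0.4, 0.2, 0.6]
width: 68.3
gripper_force: 0.0
```

```bash
cat > m.py <<'E'
from h import *
s=read_state();print(s['clock'],s['eef_pos'],s['width'])
for n,(u0,v0,u1,v1) in(('top',(240,230,370,300)),('side',(270,180,400,280))):
    i=get_image(n);p=i['pixels']
    hsv=cv2.cvtColor(p,cv2.COLOR_RGB2HSV);m=cv2.inRange(hsv,(20,130,90),(32,255,255))
    N,l,st,c=cv2.connectedComponentsWithStats(m)
    for k in range(1,N):
        if st[k,4]>4 and u0<c[k][0]<u1 and v0<c[k][1]<v1: print(n,c[k].round(1),st[k])
    # grey-blue/pipette mask (not beige): extent + principal axis
    q=p[v0:v1,u0:u1].astype(int);d=(q[:,:,0]-q[:,:,2])
    M=((d<10)|(m[v0:v1,u0:u1]>0)|(q.sum(2)<130)).astype(np.uint8)
    N,l,st,c=cv2.connectedComponentsWithStats(M)
    k=1+np.argmax(st[1:,4]);print(n,'comp',st[k],c[k]+[u0,v0])
    if n=='top':
        x0,y0,w,h=st[k,:4]
        for r in range(y0-1,y0+h+1): print(''.join('#' if l[r,x]==k else '.' for x in range(x0-1,x0+w+1)),r+v0)
        print('x0',x0-1+u0)
E
python3 m.py
```

```text
12.7 [ 595.91805703 -245.39726182  129.54781715] 68.29854382570652
top [300.1 257.5] [299 254   3   8  15]
top [331.2 263.2] [329 260   5   7  26]
top comp [105  30  25  40 447] [356.34004474 276.71588367]Traceback (most recent call last):
  File "m.py", line 16, in <module>
    for r in range(y0-1,y0+h+1): print(''.join('#' if l[r,x]==k else '.' for x in range(x0-1,x0+w+1)),r+v0)
                                       ~~~~~~~^^^^^^^^^^^^^^^^^^^^^^^^^^^^^^^^^^^^^^^^^^^^^^^^^^^^^^^
  File "m.py", line 16, in <genexpr>
    for r in range(y0-1,y0+h+1): print(''.join('#' if l[r,x]==k else '.' for x in range(x0-1,x0+w+1)),r+v0)
                                                      ~^^^^^
IndexError: index 130 is out of bounds for axis 1 with size 130
```

```bash
python3 - <<'E'
from h import *
def blobs(p,box):
    hsv=cv2.cvtColor(p,cv2.COLOR_RGB2HSV);m=cv2.inRange(hsv,(18,120,90),(34,255,255));N,l,st,c=cv2.connectedComponentsWithStats(m)
    return [(c[k].round(1).tolist(),st[k,4]) for k in range(1,N) if st[k,4]>4 and box[0]<c[k][0]<box[2] and box[1]<c[k][1]<box[3]]
i=get_image('top');j=get_image('side')
for n,im,box in(('top',i,(240,230,370,300)),('side',j,(270,180,400,280))):
    print(n,'old',blobs(cv2.imread(f'pics/{n}0.png')[:,:,::-1].copy(),box));print(n,'new',blobs(im['pixels'],box))
# thin shaft: local contrast, print strip brightness profile across columns 264,275,285 rows
g0=cv2.imread('pics/top0.png')[:,:,::-1].astype(int);g=i['pixels'].astype(int)
for u in(262,270,278,306,315,325,335): 
    for nm,G in(('old',g0),('new',g)): print(u,nm,(G[244:280,u,0]-G[244:280,u,2]).tolist())
E
```

```text
top old [([299.8, 258.7], np.int32(22)), ([331.0, 264.0], np.int32(31)), ([348.7, 267.4], np.int32(29))]
top new [([300.1, 258.0], np.int32(20)), ([331.1, 263.1], np.int32(29))]
side old [([356.9, 209.5], np.int32(27)), ([343.8, 213.5], np.int32(25)), ([322.7, 230.2], np.int32(25))]
side new [([356.4, 209.5], np.int32(30)), ([343.4, 213.2], np.int32(25)), ([322.2, 229.4], np.int32(21))]
262 old [22, 22, 22, 23, 21, 20, 12, 5, 4, 7, 16, 21, 23, 22, 22, 22, 22, 22, 23, 22, 23, 22, 21, 21, 22, 23, 21, 21, 21, 21, 21, 21, 22, 22, 22, 21]
262 new [24, 23, 24, 23, 21, 14, 5, 3, 6, 15, 22, 24, 24, 24, 24, 24, 23, 24, 24, 24, 24, 23, 23, 24, 24, 23, 23, 23, 23, 23, 23, 24, 23, 24, 23, 23]
270 old [22, 22, 22, 22, 23, 21, 19, 13, 6, 3, 3, 10, 17, 21, 22, 22, 22, 22, 22, 22, 22, 22, 22, 22, 22, 21, 22, 22, 22, 22, 21, 23, 22, 22, 21, 22]
270 new [24, 24, 24, 23, 24, 21, 16, 7, 3, 4, 10, 20, 23, 24, 23, 25, 23, 24, 23, 23, 23, 24, 23, 24, 23, 22, 23, 24, 23, 24, 24, 23, 24, 24, 23, 23]
278 old [22, 22, 21, 22, 22, 22, 21, 20, 17, 7, 4, 3, 6, 13, 19, 21, 21, 22, 22, 22, 22, 21, 21, 22, 22, 21, 2
[... 733 characters left out ...]
 -7, -4, -5, -9, -11, -11, -5, 8, 19, 23, 24, 24, 23, 24, 23, 23, 24, 23, 24, 24, 23]
325 old [22, 23, 22, 22, 22, 22, 21, 22, 21, 23, 23, 21, 20, 11, -1, -9, -11, -11, -11, -11, -11, -11, -11, -9, -1, 12, 20, 22, 22, 21, 22, 22, 21, 22, 22, 22]
325 new [23, 24, 23, 23, 23, 23, 24, 23, 23, 25, 24, 22, 17, 4, -8, -12, -12, -13, -12, -13, -13, -13, -12, -3, 11, 20, 23, 24, 24, 23, 23, 23, 24, 24, 23, 24]
335 old [22, 22, 22, 22, 22, 22, 22, 22, 22, 22, 22, 22, 22, 22, 18, 11, 3, 6, 8, 6, 1, -2, -7, -9, -9, -9, 0, 12, 19, 21, 21, 20, 17, 11, 6, 11]
335 new [24, 23, 23, 23, 23, 24, 23, 24, 24, 24, 24, 23, 24, 22, 16, 7, 6, 11, 11, 6, 2, -3, -8, -9, -10, -3, 11, 20, 22, 23, 22, 20, 14, 7, 10, 17]
```

Yellow lies flat, moved only about 2 mm. The fingertips must have jammed on the bench, so I'll regrip 4 mm higher.

```bash
python3 -c "
from h import *
go([442.6,-220.2,50],[np.pi,0,1.4])"
```

```text
clock 12.85 d [  0.04 -14.66   7.65] a [-0.002 -0.     0.006]
```

Call:
send_rows(series=[{"ax":0,"ay":0,"az":0.006,"dx":0,"dy":-5,"dz":1,"hand":0.3},{"ax":0,"ay":0,"az":0.006,"dx":0,"dy":-10,"dz":3,"hand":0.3},{"ax":0,"ay":0,"az":0.006,"dx":0,"dy":-14.7,"dz":5,"hand":0.3},{"ax":0,"ay":0,"az":0.006,"dx":0,"dy":-14.7,"dz":7,"hand":0.3},{"ax":0,"ay":0,"az":0.006,"dx":0,"dy":-14.7,"dz":7.6,"hand":0.3},{"ax":0,"ay":0,"az":0.006,"dx":0,"dy":-14.7,"dz":7.6,"hand":0.3},{"ax":0,"ay":0,"az":0.006,"dx":0,"dy":-14.7,"dz":7.6,"hand":0.3}])

```text
clock: 13.55
eef_pos: [444.8, -221.1, 51.5]
tool_rot: [3.14, 0.0, 1.4]
force: [-0.2, -0.1, -1.2]
width: 59.7
gripper_force: 0.0
```

```bash
python3 -c "
from h import *
go([442.6,-220.2,7],[np.pi,0,1.4])"
```

```text
clock 13.55 d [ 0.05 -0.24  4.45] a [0.002 0.    0.   ]
```

Call:
send_rows(series=[{"ax":0,"ay":0,"az":0,"dx":0.05,"dy":-0.2,"dz":2,"hand":0.3},{"ax":0,"ay":0,"az":0,"dx":0.05,"dy":-0.2,"dz":4,"hand":0.3},{"ax":0,"ay":0,"az":0,"dx":0.05,"dy":-0.2,"dz":4.45,"hand":0.3},{"ax":0,"ay":0,"az":0,"dx":0.05,"dy":-0.2,"dz":4.45,"hand":0.4},{"ax":0,"ay":0,"az":0,"dx":0.05,"dy":-0.2,"dz":4.45,"hand":0.6},{"ax":0,"ay":0,"az":0,"dx":0.05,"dy":-0.2,"dz":4.45,"hand":0.7},{"ax":0,"ay":0,"az":0,"dx":0.05,"dy":-0.2,"dz":4.45,"hand":0.8},{"ax":0,"ay":0,"az":0,"dx":0.05,"dy":-0.2,"dz":4.45,"hand":0.8},{"ax":0,"ay":0,"az":0,"dx":0.05,"dy":-0.2,"dz":4.45,"hand":0.8}])

```text
clock: 14.45
eef_pos: [441.7, -220.2, 6.8]
tool_rot: [3.141, 0.0, 1.4]
force: [0.1, -1.1, 1.4]
width: 17.3
gripper_force: 0.0
```

```bash
python3 - <<'E'
from h import *
def blobs(p,box):
    hsv=cv2.cvtColor(p,cv2.COLOR_RGB2HSV);m=cv2.inRange(hsv,(18,120,90),(34,255,255));N,l,st,c=cv2.connectedComponentsWithStats(m)
    return [(c[k].round(1).tolist(),st[k].tolist()) for k in range(1,N) if st[k,4]>4 and box[0]<c[k][0]<box[2] and box[1]<c[k][1]<box[3]]
s=read_state();print(s['width'],s['gripper_force'],s['force'])
i=get_image('top');j=get_image('side')
for n,im,box in(('top',i,(240,230,370,300)),('side',j,(270,180,400,280))):
    print(n,'new',blobs(im['pixels'],box))
x=s['eef_pos'];print('tcp side',pix(j,x),'handle centre top',pix(j,[441,-220,28]),'tips y',pix(j,x+[14,0,0]),pix(j,x-[14,0,0]))
# coarse luminance map of the side view round the grip
g=cv2.cvtColor(j['pixels'],cv2.COLOR_RGB2GRAY)
ch=' .:-=+*#%@'[::-1]
for r in range(195,245): print(r,''.join(ch[min(9,int(v)//20)] for v in g[r,295:375]))
E
```

```text
17.28576509658197 0.0 [ 0.13193674 -1.14587885  1.38243519]
top new [([300.1, 258.1], [299, 254, 3, 9, 21])]
side new [([356.8, 209.7], [354, 207, 6, 7, 26]), ([322.2, 229.6], [319, 226, 6, 9, 22])]
tcp side [[334.65562977 224.51975661]] handle centre top [[335.63367938 218.08654325]] tips y [[329.95819899 222.0476204 ]] [[339.39938117 227.01647204]]
195 ...........................=%#########################%+=*##***+=++=...:.::.....
196 ...........................-#%#######################%%--*##*+***#%#=..::.......
197 ............................=%%%###############%######%-+####*+++*###..:........
198 .............................-=+*%###################%#:*#*###*+++*#@...........
199 ................................=####################%--+**####****%*...........
200 ................................=###################%#:+*#######*#%*:....::.:::.
201 ................................-###################%+.-*%#######%+.....::.:....
202 ................................-#%#################%+:+##########+=............
203 .................................-*%###########**###%=+########
[... 2802 characters left out ...]
+++++++.........:...
237 .......:..-:::.::-+*******++++:............:...............=++++++:.....:....:..
238 :::......:::.::-=+*++*+*++++:........:...:...................=++:........::...:.
239 .......:::.:::-=+++++++++++:...................:................................
240 .....::::.::-=+++++++:=+++:.....:..:................:::...............:::::...:.
241 ....:::.::-=++++++++:...........:.................................::...:........
242 ..:::.:::-=++++++:.......................................:....::::..:..........:
243 :::::::-=+++++++:.........................:.:.................::::............::
244 :::::-===++++:............................::...................::...............
```

The luminance map shows both fingertips at about row 221, on top of the handle at z≈27 while the TCP reads 7. So the real tips sit about 20 mm above the reported TCP, and the nominal grip is at TCP z≈-6. I'll open, go lower and watch the force.

Call:
send_rows(series=[{"ax":0,"ay":0,"az":0,"dx":0,"dy":0,"dz":-1.5,"hand":0.8},{"ax":0,"ay":0,"az":0,"dx":0,"dy":0,"dz":-2,"hand":0.5},{"ax":0,"ay":0,"az":0,"dx":0,"dy":0,"dz":-2,"hand":0.3},{"ax":0,"ay":0,"az":0,"dx":0,"dy":0,"dz":-2,"hand":0.3},{"ax":0,"ay":0,"az":0,"dx":0,"dy":0,"dz":-1,"hand":0.3},{"ax":0,"ay":0,"az":0,"dx":0,"dy":0,"dz":0,"hand":0.3},{"ax":0,"ay":0,"az":0,"dx":0,"dy":0,"dz":0.6,"hand":0.3},{"ax":0,"ay":0,"az":0,"dx":0,"dy":0,"dz":1.0,"hand":0.3},{"ax":0,"ay":0,"az":0,"dx":0,"dy":0,"dz":1.0,"hand":0.3}])

```text
clock: 15.45
eef_pos: [441.0, -219.8, -4.4]
tool_rot: [-3.14, -0.0, 1.4]
force: [-0.4, -0.5, -0.3]
width: 59.8
gripper_force: 0.0
```

Call:
send_rows(series=[{"ax":0,"ay":0,"az":0,"dx":0,"dy":0,"dz":0.25,"hand":0.3},{"ax":0,"ay":0,"az":0,"dx":0,"dy":0,"dz":0.25,"hand":0.45},{"ax":0,"ay":0,"az":0,"dx":0,"dy":0,"dz":0.25,"hand":0.6},{"ax":0,"ay":0,"az":0,"dx":0,"dy":0,"dz":0.25,"hand":0.7},{"ax":0,"ay":0,"az":0,"dx":0,"dy":0,"dz":0.25,"hand":0.8},{"ax":0,"ay":0,"az":0,"dx":0,"dy":0,"dz":0.25,"hand":0.8},{"ax":0,"ay":0,"az":0,"dx":0,"dy":0,"dz":0.25,"hand":0.8}])

```text
clock: 16.15
eef_pos: [441.8, -220.2, -5.4]
tool_rot: [3.141, 0.0, 1.4]
force: [-1.1, -0.2, 5.6]
width: 26.1
gripper_force: 59.3
```

Call:
send_rows(series=[{"ax":0,"ay":0,"az":0,"dx":0,"dy":0,"dz":-1.5,"hand":0.8},{"ax":0,"ay":0,"az":0,"dx":0,"dy":0,"dz":-5,"hand":0.8},{"ax":0,"ay":0,"az":0,"dx":0,"dy":0,"dz":-9,"hand":0.8},{"ax":0,"ay":0,"az":-0.12,"dx":0,"dy":2,"dz":-13,"hand":0.8},{"ax":0,"ay":0,"az":-0.25,"dx":0,"dy":4,"dz":-13,"hand":0.8},{"ax":0,"ay":0,"az":-0.38,"dx":0,"dy":6,"dz":-13,"hand":0.8},{"ax":0,"ay":0,"az":-0.51,"dx":0,"dy":7,"dz":-13,"hand":0.8},{"ax":0,"ay":0,"az":-0.64,"dx":0,"dy":8,"dz":-13,"hand":0.8},{"ax":0,"ay":0,"az":-0.77,"dx":0,"dy":8,"dz":-13,"hand":0.8},{"ax":0,"ay":0,"az":-0.9,"dx":0,"dy":8,"dz":-13,"hand":0.8}])

```text
clock: 17.15
eef_pos: [520.3, -233.7, 123.7]
tool_rot: [-3.141, -0.0, 2.305]
force: [0.3, -0.9, -0.2]
width: 25.9
gripper_force: 59.4
```

```bash
python3 -c "
from h import *
go([528.1,195.4,125],[np.pi,0,.187+np.pi]);print(read_state()['qpos'])"
```

```text
clock 17.15 d [31.33 29.33 -0.12] a [ 0.    -0.    -1.024]
[ 0.71640013  0.67443167 -0.54153885  1.81614301  0.47347287  0.78341849
  0.66306892]
```

Call:
send_rows(series=[{"ax":0,"ay":0,"az":-0.14,"dx":2.5,"dy":2.3,"dz":0,"hand":0.8},{"ax":0,"ay":0,"az":-0.28,"dx":5,"dy":4.6,"dz":0,"hand":0.8},{"ax":0,"ay":0,"az":-0.42,"dx":7.5,"dy":7,"dz":0,"hand":0.8},{"ax":0,"ay":0,"az":-0.56,"dx":10,"dy":9.4,"dz":0,"hand":0.8},{"ax":0,"ay":0,"az":-0.7,"dx":12.5,"dy":11.8,"dz":0,"hand":0.8},{"ax":0,"ay":0,"az":-0.84,"dx":15,"dy":14.2,"dz":0,"hand":0.8},{"ax":0,"ay":0,"az":-0.96,"dx":18,"dy":17,"dz":0,"hand":0.8},{"ax":0,"ay":0,"az":-1.024,"dx":21.5,"dy":20,"dz":0,"hand":0.8},{"ax":0,"ay":0,"az":-1.024,"dx":25,"dy":23.5,"dz":0,"hand":0.8},{"ax":0,"ay":0,"az":-1.024,"dx":28,"dy":26.3,"dz":0,"hand":0.8}])

```text
clock: 18.15
eef_pos: [529.8, 152.9, 124.0]
tool_rot: [3.141, 0.0, -2.959]
force: [0.7, -0.8, -0.0]
width: 26.2
gripper_force: 59.4
```

Call:
send_rows(series=[{"ax":0,"ay":0,"az":0,"dx":0,"dy":0,"dz":0,"hand":0.8},{"ax":0,"ay":0,"az":0,"dx":0,"dy":0,"dz":0,"hand":0.8},{"ax":0,"ay":0,"az":0,"dx":0,"dy":0,"dz":0,"hand":0.8}])

```text
clock: 18.45
eef_pos: [529.9, 148.5, 123.6]
tool_rot: [-3.14, -0.001, -2.961]
force: [-0.1, -0.3, -1.2]
width: 26.5
gripper_force: 59.4
```

```bash
python3 -c "
from h import *
go([528.1,195.4,57],[np.pi,0,.187+np.pi]);incase()"
```

```text
clock 18.45 d [-0.67  4.66  6.65] a [-0.002 -0.001 -0.006]
clock 18.45 tcp in case [ 28.1 -12.5 123.6] [-3.140e+00 -1.000e-03 -2.961e+00] [-0.1 -0.3 -1.2] 26.532960429806515
```

Call:
send_rows(series=[{"ax":0,"ay":0,"az":-0.006,"dx":-0.3,"dy":2,"dz":0,"hand":0.8},{"ax":0,"ay":0,"az":-0.006,"dx":-0.6,"dy":4,"dz":2,"hand":0.8},{"ax":0,"ay":0,"az":-0.006,"dx":-0.67,"dy":4.66,"dz":4,"hand":0.8},{"ax":0,"ay":0,"az":-0.006,"dx":-0.67,"dy":4.66,"dz":6,"hand":0.8},{"ax":0,"ay":0,"az":-0.006,"dx":-0.67,"dy":4.66,"dz":7,"hand":0.8},{"ax":0,"ay":0,"az":-0.006,"dx":-0.67,"dy":4.66,"dz":7,"hand":0.8},{"ax":0,"ay":0,"az":-0.006,"dx":-0.67,"dy":4.66,"dz":7,"hand":0.8}])

```text
clock: 19.15
eef_pos: [528.7, 196.5, 54.4]
tool_rot: [-3.141, 0.0, -2.955]
force: [-0.2, -0.3, -1.0]
width: 26.1
gripper_force: 59.4
```

```bash
python3 - <<'E'
from h import *
go([528.1,195.4,3],[np.pi,0,.187+np.pi]);incase()
s=read_state();Q=s['eef_pos'];yw=s['tool_rot'][2]
# expected key points of the held pipette: origin = tcp + 35 along pipette x, underside = tcp z+5.5
ux=np.array([np.cos(yw),np.sin(yw),0]);O=Q+35*ux;O[2]=Q[2]+5.5
for n in('top','side'):
    i=get_image(n);p=i['pixels']
    for nm,x,z in(('tip',116,14),('ring',20,14),('cap',-110,14),('band',-72,28)): print(n,nm,pix(i,O+x*ux+[0,0,z]).round(1))
    hsv=cv2.cvtColor(p,cv2.COLOR_RGB2HSV);m=cv2.inRange(hsv,(18,110,70),(34,255,255));N,l,st,c=cv2.connectedComponentsWithStats(m)
    for k in range(1,N):
        if st[k,4]>4 and 100<c[k][0]<300 and 160<c[k][1]<390: print(n,'blob',c[k].round(1),st[k].tolist())
    if n=='top':
        u,v=np.round(pix(i,O+100*ux+[0,0,14])[0]).astype(int)
        for r in range(v-16,v+18,2): print(r,p[r,u-14:u+15].mean(1).astype(int).tolist())
        print(u)
E
```

```text
clock 19.15 d [ 0.08 -0.09  5.14] a [-0.  0. -0.]
clock 19.15 tcp in case [35.8 34.9 54.4] [-3.141  0.    -2.955] [-0.2 -0.3 -1. ] 26.147749809403688
top tip [[153.8 286.7]]
top ring [[148.2 245.6]]
top cap [[140.9 191.7]]
top band [[141.  206.5]]
top blob [143.  190.1] [137, 185, 12, 11, 70]
top blob [239.  220.4] [237, 218, 5, 6, 25]
264 [95, 95, 96, 95, 97, 97, 96, 97, 97, 98, 98, 98, 99, 99, 98, 98, 99, 99, 99, 100, 100, 100, 100, 101, 101, 101, 100, 100, 102]
266 [97, 98, 97, 97, 97, 98, 97, 98, 98, 98, 99, 99, 99, 99, 99, 100, 100, 100, 101, 100, 100, 100, 100, 100, 100, 101, 102, 102, 101]
268 [97, 97, 98, 98, 98, 98, 99, 99, 100, 99, 100, 100, 99, 100, 101, 100, 100, 101, 101, 101, 101, 101, 101, 101, 102, 101, 101, 102, 102]
270 [99, 98, 99, 99, 98, 99, 100, 99, 101, 101, 101, 100, 100, 101, 100, 101, 101, 101, 101, 100, 101, 101, 102, 101, 102, 102, 102, 103, 102]
272 [99, 99, 99, 99, 101, 100, 100, 100, 100, 101, 100, 101, 100, 101, 102, 101, 101, 101, 102, 102, 102, 102, 102, 102, 102, 102, 103, 103, 102]
274 [100, 101, 101, 100, 100, 100, 101, 101, 101, 102, 101, 102, 10
[... 1272 characters left out ...]
 103, 104]
292 [103, 103, 104, 103, 103, 104, 103, 104, 103, 103, 103, 103, 104, 104, 104, 103, 103, 103, 103, 104, 104, 103, 104, 104, 103, 104, 103, 103, 104]
294 [104, 103, 103, 103, 103, 104, 104, 104, 103, 103, 103, 103, 103, 104, 104, 103, 104, 104, 104, 104, 104, 104, 103, 104, 103, 102, 102, 103, 103]
296 [103, 103, 103, 103, 103, 103, 104, 103, 104, 104, 104, 105, 104, 103, 104, 104, 104, 103, 103, 104, 103, 103, 103, 103, 103, 103, 102, 103, 104]
153
side tip [[245.5 315.7]]
side ring [[203. 296.]]
side cap [[150.3 271.3]]
side band [[164.3 273.4]]
side blob [188.1 160.9] [185, 157, 7, 10, 51]
side blob [248.4 249.9] [246, 247, 6, 7, 39]
side blob [201.4 290.4] [199, 289, 6, 4, 14]
```

Call:
send_rows(series=[{"ax":0,"ay":0,"az":0,"dx":0.08,"dy":-0.05,"dz":1,"hand":0.8},{"ax":0,"ay":0,"az":0,"dx":0.08,"dy":-0.05,"dz":2,"hand":0.8},{"ax":0,"ay":0,"az":0,"dx":0.08,"dy":-0.05,"dz":2.6,"hand":0.8},{"ax":0,"ay":0,"az":0,"dx":0.08,"dy":-0.05,"dz":3.0,"hand":0.8},{"ax":0,"ay":0,"az":0,"dx":0.08,"dy":-0.05,"dz":3.3,"hand":0.8},{"ax":0,"ay":0,"az":0,"dx":0.08,"dy":-0.05,"dz":3.3,"hand":0.8}])

```text
clock: 19.85
eef_pos: [527.2, 196.7, 20.6]
tool_rot: [-3.142, -0.001, -2.953]
force: [0.3, -0.2, -0.1]
width: 26.2
gripper_force: 59.4
```

```bash
python3 -c "
from h import *
go([528.1,195.4,3],[np.pi,0,.187+np.pi]);incase()"
```

```text
clock 19.85 d [-0.06 -0.15  1.76] a [-0.    -0.001  0.001]
clock 19.85 tcp in case [34.4 35.5 20.6] [-3.142e+00 -1.000e-03 -2.953e+00] [ 0.3 -0.2 -0.1] 26.165344222473497
```

Call:
send_rows(series=[{"ax":0,"ay":0,"az":0,"dx":0,"dy":-0.1,"dz":0.4,"hand":0.8},{"ax":0,"ay":0,"az":0,"dx":0,"dy":-0.1,"dz":0.8,"hand":0.8},{"ax":0,"ay":0,"az":0,"dx":0,"dy":-0.1,"dz":1.2,"hand":0.8},{"ax":0,"ay":0,"az":0,"dx":0,"dy":-0.1,"dz":1.5,"hand":0.8},{"ax":0,"ay":0,"az":0,"dx":0,"dy":-0.1,"dz":1.6,"hand":0.8},{"ax":0,"ay":0,"az":0,"dx":0,"dy":-0.1,"dz":1.6,"hand":0.8}])

```text
clock: 20.45
eef_pos: [527.6, 195.7, 4.9]
tool_rot: [-3.142, -0.0, -2.953]
force: [-0.3, 0.1, -0.4]
width: 26.1
gripper_force: 59.4
```

Call:
send_rows(series=[{"ax":0,"ay":0,"az":0,"dx":0,"dy":0,"dz":0.1,"hand":0.8},{"ax":0,"ay":0,"az":0,"dx":0,"dy":0,"dz":0.18,"hand":0.8},{"ax":0,"ay":0,"az":0,"dx":0,"dy":0,"dz":0.22,"hand":0.8},{"ax":0,"ay":0,"az":0,"dx":0,"dy":0,"dz":0.22,"hand":0.8}])

```text
clock: 20.85
eef_pos: [527.7, 195.7, 2.8]
tool_rot: [-3.142, -0.0, -2.953]
force: [-0.3, 0.0, -0.6]
width: 26.3
gripper_force: 59.4
```

Call:
send_rows(series=[{"ax":0,"ay":0,"az":0,"dx":0,"dy":0,"dz":0.05,"hand":0.8},{"ax":0,"ay":0,"az":0,"dx":0,"dy":0,"dz":0.08,"hand":0.8},{"ax":0,"ay":0,"az":0,"dx":0,"dy":0,"dz":0.08,"hand":0.8}])

```text
clock: 21.15
eef_pos: [527.8, 195.7, 2.6]
tool_rot: [-3.141, 0.001, -2.953]
force: [-1.7, -0.8, 4.8]
width: 26.2
gripper_force: 60.1
```

Contact at 5 N, so it is on the floor. Release and lift.

Call:
send_rows(series=[{"ax":0,"ay":0,"az":0,"dx":0,"dy":0,"dz":-0.03,"hand":0.7},{"ax":0,"ay":0,"az":0,"dx":0,"dy":0,"dz":-0.03,"hand":0.6},{"ax":0,"ay":0,"az":0,"dx":0,"dy":0,"dz":-0.03,"hand":0.45},{"ax":0,"ay":0,"az":0,"dx":0,"dy":0,"dz":-0.03,"hand":0.45},{"ax":0,"ay":0,"az":0,"dx":0,"dy":0,"dz":-1,"hand":0.45},{"ax":0,"ay":0,"az":0,"dx":0,"dy":0,"dz":-3,"hand":0.45},{"ax":0,"ay":0,"az":0,"dx":0,"dy":0,"dz":-7,"hand":0.45},{"ax":0,"ay":0,"az":0,"dx":0,"dy":0,"dz":-12,"hand":0.6},{"ax":0,"ay":0,"az":0,"dx":0,"dy":0,"dz":-17,"hand":0.9},{"ax":0,"ay":0,"az":0,"dx":0,"dy":0,"dz":-21,"hand":1}])

```text
clock: 22.15
eef_pos: [527.8, 196.4, 215.6]
tool_rot: [3.141, 0.002, -2.953]
force: [1.5, -0.5, -0.1]
width: 6.3
gripper_force: 0.0
```

Both pipettes are laid. For the lid, I'll raise the arm, turn 90°, pass over it to its outer side and push.

```bash
cat >> h.py <<'E'
def goc(x,y,z,yaw=.187+np.pi/2):
    go(np.array([500,155.5,0])+Ro.from_euler('z',.187).apply([x,y,z]),[np.pi,0,yaw])
E
python3 - <<'E'
from h import *
goc(0,34,290);goc(0,225,290);print(read_state()['qpos'].round(2))
i=get_image('top');cv2.imwrite('pics/lid.png',i['pixels'][:,:,::-1])
# yellow/blue checks: lid angle from the lid's free outer corners seen at the start (case.png px)
f=lambda p:np.array([50,165])+(np.array(p)+.5)/4-.5
j=i
from scipy.optimize import minimize_scalar
uv=f([[22,45],[82,597]])
def err(th):
    P=[[x,96-192*np.cos(th)+22*np.sin(th),42.5+192*np.sin(th)+22*np.cos(th)] for x in(140,-140)]
    return np.abs(pix(j,Ro.from_euler('z',.187).apply(P)+[500,155.5,0])-uv).sum()
for th in(1.75,1.8,1.85,1.9,1.95): print(th,err(th).round(1))
E
```

```text
clock 22.15 d [ 3.47 -0.09 -7.45] a [3.000e-03 1.000e-03 1.573e+00]
clock 22.15 d [ 3.44 19.01 -7.43] a [3.000e-03 1.000e-03 1.573e+00]
[ 0.13  0.62 -0.86  1.74  0.54  1.03  0.84]
1.75 4.1
1.8 8.4
1.85 16.7
1.9 25.0
1.95 32.7
```

Call:
send_rows(series=[{"ax":0,"ay":0,"az":0.14,"dx":0.5,"dy":0,"dz":-4,"hand":1},{"ax":0,"ay":0,"az":0.28,"dx":1,"dy":0,"dz":-7.4,"hand":1},{"ax":0,"ay":0,"az":0.42,"dx":1.5,"dy":0,"dz":-8,"hand":1},{"ax":0,"ay":0,"az":0.56,"dx":2,"dy":0,"dz":-8,"hand":1},{"ax":0,"ay":0,"az":0.7,"dx":2.5,"dy":2,"dz":-8,"hand":1},{"ax":0,"ay":0,"az":0.84,"dx":3,"dy":5,"dz":-8,"hand":1},{"ax":0,"ay":0,"az":0.98,"dx":3.4,"dy":8,"dz":-8,"hand":1},{"ax":0,"ay":0,"az":1.12,"dx":3.4,"dy":11,"dz":-8,"hand":1},{"ax":0,"ay":0,"az":1.26,"dx":3.4,"dy":14,"dz":-8,"hand":1},{"ax":0,"ay":0,"az":1.4,"dx":3.4,"dy":17,"dz":-8,"hand":1}])

```text
clock: 23.2
eef_pos: [461.7, 357.5, 292.4]
tool_rot: [3.142, -0.0, 1.925]
force: [0.8, -0.2, 0.2]
width: -0.0
gripper_force: 0.0
```

```bash
python3 -c "
from h import *
incase();goc(0,220,290);goc(0,220,185)"
```

```text
clock 23.2 tcp in case [ -0.  205.6 292.4] [ 3.142 -0.     1.925] [ 0.8 -0.2  0.2] -0.03252441637216772
clock 23.2 d [1.42 0.24 0.24] a [ 0.    -0.     0.167]
clock 23.2 d [ 1.42  0.24 10.74] a [ 0.    -0.     0.167]
```

Call:
send_rows(series=[{"ax":0,"ay":0,"az":0.1,"dx":1.2,"dy":0.2,"dz":0,"hand":1},{"ax":0,"ay":0,"az":0.167,"dx":1.2,"dy":0.2,"dz":3,"hand":1},{"ax":0,"ay":0,"az":0.167,"dx":1.2,"dy":0.2,"dz":7,"hand":1},{"ax":0,"ay":0,"az":0.167,"dx":1.2,"dy":0.2,"dz":10.5,"hand":1},{"ax":0,"ay":0,"az":0.167,"dx":1.2,"dy":0.2,"dz":10.5,"hand":1},{"ax":0,"ay":0,"az":0.167,"dx":1.2,"dy":0.2,"dz":10.5,"hand":1}])

```text
clock: 23.8
eef_pos: [460.0, 368.7, 187.7]
tool_rot: [-3.141, -0.0, 1.763]
force: [0.2, 1.2, 1.0]
width: 0.2
gripper_force: 0.0
```

```bash
python3 -c "
from h import *
incase();goc(0,118,185)"
```

```text
clock 23.8 tcp in case [  0.3 216.9 187.7] [-3.141 -0.     1.763] [0.2 1.2 1. ] 0.15897883843337957
clock 23.8 d [-9.89 -0.09  0.26] a [-0.    -0.     0.005]
```

Call:
send_rows(series=[{"ax":0,"ay":0,"az":0,"dx":-1.5,"dy":0,"dz":0,"hand":1},{"ax":0,"ay":0,"az":0,"dx":-3,"dy":0,"dz":0,"hand":1},{"ax":0,"ay":0,"az":0,"dx":-4,"dy":0,"dz":0,"hand":1},{"ax":0,"ay":0,"az":0,"dx":-5,"dy":0,"dz":0,"hand":1},{"ax":0,"ay":0,"az":0,"dx":-6,"dy":0,"dz":0,"hand":1},{"ax":0,"ay":0,"az":0,"dx":-7,"dy":0,"dz":0,"hand":1},{"ax":0,"ay":0,"az":0,"dx":-8,"dy":0,"dz":0,"hand":1},{"ax":0,"ay":0,"az":0,"dx":-8.5,"dy":0,"dz":0,"hand":1}])

```text
clock: 24.6
eef_pos: [476.7, 283.5, 187.0]
tool_rot: [-3.141, 0.001, 1.762]
force: [0.2, 2.2, 0.8]
width: -0.0
gripper_force: 1.1
```

```bash
cat > lid.py <<'E'
from h import *
incase()
i=get_image('top')
# lid's blue outline: extent of saturated dark blue in the case area, in columns on the mid row
p=i['pixels'];hsv=cv2.cvtColor(p,cv2.COLOR_RGB2HSV);m=cv2.inRange(hsv,(105,120,25),(125,255,255))
for r in(200,205,290,295,300): print(r,[int(x) for x in np.flatnonzero(m[r,40:230])+40][:3],[int(x) for x in np.flatnonzero(m[r,40:230])+40][-3:])
W=lambda P:Ro.from_euler('z',.187).apply(P)+[500,155.5,0]
for th in(1.76,1.5,1.3,1.1,.9,.7,.5,.3,.1,0): print(th,pix(i,W([[x,96-192*np.cos(th)+22*np.sin(th),42.5+192*np.sin(th)+22*np.cos(th)] for x in(140,-140)])).round(0).tolist())
E
python3 lid.py
```

```text
clock 24.6 tcp in case [  0.9 130.1 187. ] [-3.141e+00  1.000e-03  1.762e+00] [0.2 2.2 0.8] -0.02090819964123381
200 [76, 77, 78] [199, 200, 201]
205 [76, 77, 78] [200, 201, 202]
290 [86, 87, 88] [127, 128, 129]
295 [87, 88, 89] [132, 134, 135]
300 [87, 88, 89] [97, 128, 129]
1.76 [[55.0, 175.0], [70.0, 315.0]]
1.5 [[77.0, 169.0], [93.0, 311.0]]
1.3 [[96.0, 166.0], [114.0, 308.0]]
1.1 [[117.0, 164.0], [135.0, 304.0]]
0.9 [[137.0, 163.0], [155.0, 300.0]]
0.7 [[155.0, 163.0], [174.0, 296.0]]
0.5 [[170.0, 165.0], [189.0, 293.0]]
0.3 [[182.0, 167.0], [201.0, 290.0]]
0.1 [[191.0, 170.0], [209.0, 288.0]]
0 [[194.0, 171.0], [212.0, 287.0]]
```

The lid follows at about 1.55 rad with 2 N. I'll continue along the arc.

Call:
send_rows(series=[{"ax":0,"ay":0,"az":0,"dx":-1.5,"dy":0,"dz":-0.3,"hand":1},{"ax":0,"ay":0,"az":0,"dx":-3,"dy":0,"dz":-0.5,"hand":1},{"ax":0,"ay":0,"az":0,"dx":-4.7,"dy":0,"dz":-0.3,"hand":1},{"ax":0,"ay":0,"az":0,"dx":-6.3,"dy":0,"dz":0,"hand":1},{"ax":0,"ay":0,"az":0,"dx":-8,"dy":0,"dz":0.5,"hand":1},{"ax":0,"ay":0,"az":0,"dx":-9.5,"dy":0,"dz":1.1,"hand":1},{"ax":0,"ay":0,"az":0,"dx":-11,"dy":0,"dz":1.9,"hand":1},{"ax":0,"ay":0,"az":0,"dx":-12.4,"dy":0,"dz":2.9,"hand":1}])

```text
clock: 25.45
eef_pos: [500.6, 161.4, 157.4]
tool_rot: [3.141, 0.001, 1.762]
force: [-0.2, -0.2, 2.5]
width: -0.1
gripper_force: 0.9
```

```bash
python3 lid.py | head -6
```

```text
clock 25.45 tcp in case [  1.7   5.7 157.4] [3.141e+00 1.000e-03 1.762e+00] [-0.2 -0.2  2.5] -0.0931639464954383
200 [116, 117, 134] [199, 200, 201]
205 [136, 137, 138] [200, 201, 202]
290 [126, 127, 128] [169, 170, 171]
295 [127, 128, 129] [168, 169, 170]
300 [127, 128, 129] [130, 131, 132]
```

Call:
send_rows(series=[{"ax":0,"ay":0,"az":0,"dx":-1.3,"dy":0,"dz":1,"hand":1},{"ax":0,"ay":0,"az":0,"dx":-2.5,"dy":0,"dz":2.2,"hand":1},{"ax":0,"ay":0,"az":0,"dx":-3.6,"dy":0,"dz":3.5,"hand":1},{"ax":0,"ay":0,"az":0,"dx":-4.5,"dy":0,"dz":4.9,"hand":1},{"ax":0,"ay":0,"az":0,"dx":-5.3,"dy":0,"dz":6.4,"hand":1},{"ax":0,"ay":0,"az":0,"dx":-5.9,"dy":0,"dz":8,"hand":1},{"ax":0,"ay":0,"az":0,"dx":-6.1,"dy":0,"dz":8.6,"hand":1},{"ax":0,"ay":0,"az":0,"dx":-6.1,"dy":0,"dz":8.6,"hand":1}])

```text
clock: 26.3
eef_pos: [510.8, 102.4, 70.8]
tool_rot: [-3.139, 0.0, 1.762]
force: [0.0, -0.3, -0.3]
width: -0.1
gripper_force: 0.0
```

```bash
python3 lid.py | head -6;python3 -c "
from h import *
goc(0,-84,65)"
```

```text
clock 26.3 tcp in case [  0.7 -54.2  70.8] [-3.139  0.     1.762] [ 0.  -0.3 -0.3] -0.11106650010883365
200 [159, 175, 176] [194, 199, 200]
205 [177, 178, 179] [195, 200, 201]
290 [172, 173, 174] [189, 190, 191]
295 [] []
300 [] []
clock 26.35 d [-3.05 -0.15  0.65] a [-0.001 -0.     0.005]
```

Call:
send_rows(series=[{"ax":0,"ay":0,"az":0,"dx":0,"dy":0,"dz":-2.5,"hand":1},{"ax":0,"ay":0,"az":0,"dx":-3,"dy":0,"dz":-2.5,"hand":1},{"ax":0,"ay":0,"az":0,"dx":-3,"dy":0,"dz":-1.5,"hand":1},{"ax":0,"ay":0,"az":0,"dx":-3,"dy":0,"dz":-0.5,"hand":1},{"ax":0,"ay":0,"az":0,"dx":-3,"dy":0,"dz":0.3,"hand":1},{"ax":0,"ay":0,"az":0,"dx":-3,"dy":0,"dz":1,"hand":1},{"ax":0,"ay":0,"az":0,"dx":-3,"dy":0,"dz":1.3,"hand":1},{"ax":0,"ay":0,"az":0,"dx":-3,"dy":0,"dz":1.3,"hand":1}])

```text
clock: 27.15
eef_pos: [516.8, 74.4, 58.4]
tool_rot: [-3.14, -0.0, 1.764]
force: [-0.1, -0.1, 0.2]
width: 0.1
gripper_force: 0.0
```

```bash
python3 -c "
from h import *
incase()"
```

```text
clock 27.15 tcp in case [  1.4 -82.8  58.4] [-3.14  -0.     1.764] [-0.1 -0.1  0.2] 0.11369215911305632
```

Call:
send_rows(series=[{"ax":0,"ay":0,"az":0,"dx":0,"dy":0,"dz":0.3,"hand":1},{"ax":0,"ay":0,"az":0,"dx":0,"dy":0,"dz":0.6,"hand":1},{"ax":0,"ay":0,"az":0,"dx":0,"dy":0,"dz":0.6,"hand":1}])

```text
clock: 27.45
eef_pos: [517.6, 73.8, 53.1]
tool_rot: [3.141, 0.0, 1.763]
force: [-0.4, -1.5, 0.6]
width: 0.0
gripper_force: 0.4
```

Call:
send_rows(series=[{"ax":0,"ay":0,"az":0,"dx":0,"dy":0,"dz":0.3,"hand":1},{"ax":0,"ay":0,"az":0,"dx":0,"dy":0,"dz":0.5,"hand":1},{"ax":0,"ay":0,"az":0,"dx":0,"dy":0,"dz":0.5,"hand":1}])

```text
clock: 27.75
eef_pos: [517.8, 73.0, 48.3]
tool_rot: [3.141, 0.001, 1.762]
force: [-0.0, -2.8, 4.3]
width: 0.2
gripper_force: 1.9
```

Call:
send_rows(series=[{"ax":0,"ay":0,"az":0,"dx":0,"dy":0,"dz":0.15,"hand":1},{"ax":0,"ay":0,"az":0,"dx":0,"dy":0,"dz":0.3,"hand":1},{"ax":0,"ay":0,"az":0,"dx":0,"dy":0,"dz":0.3,"hand":1}])

```text
clock: 28.05
eef_pos: [517.6, 73.6, 45.0]
tool_rot: [3.141, 0.0, 1.762]
force: [1.0, -1.0, 0.9]
width: 0.0
gripper_force: 0.8
```

Call:
send_rows(series=[{"ax":0,"ay":0,"az":0,"dx":0,"dy":0,"dz":0.15,"hand":1},{"ax":0,"ay":0,"az":0,"dx":0,"dy":0,"dz":0.2,"hand":1},{"ax":0,"ay":0,"az":0,"dx":0,"dy":0,"dz":0.2,"hand":1}])

```text
clock: 28.35
eef_pos: [517.0, 74.3, 42.7]
tool_rot: [-3.141, -0.001, 1.763]
force: [-0.0, 0.6, 1.0]
width: 0.1
gripper_force: 0.0
```

Call:
send_rows(series=[{"ax":0,"ay":0,"az":0,"dx":0,"dy":0,"dz":0.15,"hand":1},{"ax":0,"ay":0,"az":0,"dx":0,"dy":0,"dz":0.3,"hand":1},{"ax":0,"ay":0,"az":0,"dx":0,"dy":0,"dz":0.3,"hand":1}])

```text
clock: 28.65
eef_pos: [517.4, 74.1, 41.2]
tool_rot: [3.141, 0.0, 1.763]
force: [-3.3, -0.7, 13.4]
width: 0.2
gripper_force: 6.7
```

```bash
python3 - <<'E'
from h import *
incase()
i=get_image('side');p=i['pixels'];g=cv2.cvtColor(p,cv2.COLOR_RGB2GRAY)
W=lambda P:Ro.from_euler('z',.187).apply(P)+[500,155.5,0]
for th in(.3,.2,.1,.05,0):
    print(th,pix(i,W([[x,96-192*np.cos(th)+22*np.sin(th),42.5+192*np.sin(th)+22*np.cos(th)] for x in(140,-140)])).round(1).tolist())
print('rim',pix(i,W([[-140,-96,42],[-140,-96,0],[-140,96,0]])).round(1).tolist())
u=int(round(pix(i,W([[-140,-96,60]]))[0,0]))
for r in range(225,320,3): print(r,p[r,u-12:u+4:3].tolist())
E
```

```text
clock 28.65 tcp in case [  2.  -83.2  41.2] [3.141 0.    1.763] [-3.3 -0.7 13.4] 0.17467237983520342
0.3 [[171.4, 217.1], [287.3, 264.5]]
0.2 [[174.2, 221.6], [288.7, 268.8]]
0.1 [[176.5, 226.8], [289.5, 273.7]]
0.05 [[177.4, 229.5], [289.8, 276.4]]
0 [[178.2, 232.4], [289.9, 279.2]]
rim [[289.5, 286.8], [288.8, 300.3], [240.5, 368.4]]
225 [[173, 163, 151], [174, 164, 152], [175, 166, 154], [176, 166, 154], [175, 167, 154], [179, 169, 155]]
228 [[174, 165, 152], [174, 166, 152], [172, 163, 152], [174, 166, 152], [175, 164, 153], [176, 165, 153]]
231 [[176, 168, 156], [177, 167, 154], [177, 167, 156], [176, 167, 155], [175, 167, 154], [179, 169, 156]]
234 [[173, 164, 151], [174, 165, 153], [176, 167, 155], [174, 164, 152], [173, 164, 151], [172, 163, 152]]
237 [[170, 162, 150], [173, 165, 153], [172, 164, 151], [174, 166, 153], [176, 166, 153], [173, 164, 152]]
240 [[175, 167, 155], [175, 166, 153], [176, 168, 155], [176, 166, 153], [177, 168, 155], [176, 169, 156]]
243 [[172, 165, 151], [176, 168, 156], [173, 164, 150], [177, 167, 155], [173, 164, 151], [176, 167, 156]]
246 [[173, 16
[... 1712 characters left out ...]
163, 152]]
300 [[35, 39, 53], [35, 42, 53], [40, 42, 55], [38, 42, 54], [100, 96, 91], [180, 170, 157]]
303 [[37, 42, 55], [38, 40, 53], [37, 39, 53], [77, 73, 76], [165, 157, 145], [174, 166, 155]]
306 [[36, 40, 52], [40, 43, 54], [37, 41, 54], [91, 88, 81], [176, 168, 155], [175, 167, 153]]
309 [[40, 43, 56], [36, 37, 51], [100, 96, 90], [180, 169, 158], [175, 166, 153], [170, 161, 148]]
312 [[37, 40, 53], [78, 78, 78], [168, 160, 147], [173, 164, 151], [174, 165, 153], [170, 162, 150]]
315 [[46, 48, 58], [112, 106, 98], [169, 161, 149], [171, 163, 150], [174, 166, 153], [174, 164, 152]]
318 [[97, 93, 85], [175, 166, 154], [172, 162, 149], [176, 167, 154], [177, 168, 154], [173, 163, 151]]
```

Call:
send_rows(series=[{"ax":0,"ay":0,"az":0,"dx":0,"dy":0,"dz":0.1,"hand":1},{"ax":0,"ay":0,"az":0,"dx":0,"dy":0,"dz":0.1,"hand":1}])

```text
clock: 28.9
eef_pos: [517.5, 74.2, 41.1]
tool_rot: [3.141, 0.001, 1.763]
force: [-5.3, -1.1, 22.0]
width: -0.1
gripper_force: 11.0
```

Call:
send_rows(series=[{"ax":0,"ay":0,"az":0,"dx":0,"dy":0,"dz":0.05,"hand":1},{"ax":0,"ay":0,"az":0,"dx":0,"dy":0,"dz":0.05,"hand":1}])

```text
clock: 29.1
eef_pos: [517.5, 74.2, 41.0]
tool_rot: [3.14, 0.001, 1.763]
force: [-6.3, -0.3, 27.1]
width: -0.4
gripper_force: 13.2
```

The stop is stiff at 27 N, well past the snap force. I'll lift off and verify.

Call:
send_rows(series=[{"ax":0,"ay":0,"az":0,"dx":0,"dy":0,"dz":-0.5,"hand":1},{"ax":0,"ay":0,"az":0,"dx":0,"dy":0,"dz":-4,"hand":1},{"ax":0,"ay":0,"az":0,"dx":0,"dy":0,"dz":-9,"hand":1},{"ax":0,"ay":0,"az":0,"dx":-5,"dy":0,"dz":-14,"hand":1},{"ax":0,"ay":0,"az":0,"dx":-10,"dy":0,"dz":-17,"hand":1},{"ax":0,"ay":0,"az":0,"dx":-15,"dy":0,"dz":-17,"hand":1},{"ax":0,"ay":0,"az":0,"dx":-20,"dy":0,"dz":-17,"hand":1},{"ax":0,"ay":0,"az":0,"dx":-25,"dy":0,"dz":-17,"hand":1},{"ax":0,"ay":0,"az":0,"dx":-28,"dy":0,"dz":-17,"hand":1},{"ax":0,"ay":0,"az":0,"dx":-28,"dy":0,"dz":-17,"hand":1}])

```text
clock: 30.1
eef_pos: [570.2, -210.6, 207.6]
tool_rot: [-3.14, 0.005, 1.751]
force: [-0.8, 0.2, 0.1]
width: 0.2
gripper_force: 0.0
```

```bash
python3 - <<'E'
from h import *
from scipy.optimize import minimize_scalar
incase()
W=lambda P:Ro.from_euler('z',.187).apply(P)+[500,155.5,0]
for n in('top','side'):
    i=get_image(n);p=i['pixels'];o=cv2.imread(f'pics/{n}0.png')[:,:,::-1].copy()
    for nm,G in(('old',o),('new',p)):
        m=cv2.inRange(cv2.cvtColor(G,cv2.COLOR_RGB2HSV),(3,150,90),(15,255,255));N,l,st,c=cv2.connectedComponentsWithStats(m)
        print(n,nm,[(c[k].round(1).tolist(),st[k].tolist()) for k in range(1,N) if st[k,4]>8 and 120<c[k][0]<300 and 150<c[k][1]<330])
    # lid/case blue silhouette area vs predicted outline (shut top face) by angle
    m=cv2.inRange(cv2.cvtColor(p,cv2.COLOR_RGB2HSV),(105,90,40),(125,255,255))
    N,l,st,c=cv2.connectedComponentsWithStats(m);ks=[k for k in range(1,N) if st[k,4]>300 and 80<c[k][0]<320 and 150<c[k][1]<400]
    print(n,'blue',[st[k].tolist() for k in ks])
    for th in(0,.03,.08,.15): print(n,th,'outline min/max',*[f(pix(i,W([[x,y*1.,z] for x in(-140,140) for y,z in((96-192*np.cos(th)+22*np.sin(th),42.5+192*np.sin(th)+22*np.cos(th)),(96+22*np.sin(th),42.5+22*np.cos(th)))])),0).round(1) for f in(np.min,np.max)])
E
```

```text
clock 30.1 tcp in case [   0.9 -372.7  207.6] [-3.14   0.005  1.751] [-0.8  0.2  0.1] 0.1937494318727281
top old [([193.2, 212.8], [188, 208, 11, 11, 96]), ([212.3, 227.6], [208, 223, 9, 10, 78]), ([143.6, 261.5], [139, 257, 10, 10, 80])]
top new [([212.3, 227.6], [208, 223, 9, 10, 78])]
top blue [[118, 173, 95, 127, 9292]]
top 0 outline min/max [115.7 171.2] [212.1 301.8]
top 0.03 outline min/max [115.4 170.8] [211.4 301.8]
top 0.08 outline min/max [115. 170.] [210.  301.9]
top 0.15 outline min/max [114.4 168.9] [207.7 302. ]
side old [([236.5, 259.9], [230, 255, 13, 11, 93]), ([208.0, 267.7], [202, 264, 13, 9, 90])]
side new [([238.0, 257.0], [234, 255, 9, 5, 17])]
side blue [[143, 163, 62, 37, 804], [121, 234, 169, 134, 11589]]
side 0 outline min/max [119.9 232.4] [289.9 347.8]
side 0.03 outline min/max [119.6 230.6] [289.8 348.1]
side 0.08 outline min/max [119.3 227.8] [289.6 348.6]
side 0.15 outline min/max [118.8 224.1] [289.1 349.2]
```

The latch bolt is fully out, at exactly its original pixel (212.3, 227.6). The lid outline matches angle 0, and the arm is clear.

```bash
python3 -c "
from cell import *
print(finish_job())"
```

```text
the job is handed in; nothing more can be done
None
```

The job is handed in at about 30 s: both pipettes are laid in their compartments, and the lid is shut with the latch snapped in by its bolt position; yellow's seating was judged by contact force only, and its first two grip attempts missed and nudged it about 2 mm on the bench.

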